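Write a set of wheel sensors

TASK

First lay every wheel sensor from the stock tray flat in a pocket of its own in the programming cradle. Then flip the clear guard on the control box right back so that it stays open by itself, and turn the selector knob clockwise from where it stands until its pointer is on the white line at its left. Finally shut the guard again, leaving the knob on the line and all other things on the bench where they are.

Things in the scene. Friction and masses are not known exactly. Their poses are not given: they have to be found in the camera images.
- sensor1: one of 3 to 5 like wheel sensors (absent: None): black box 60 x 34 wide x 26 mm high, aluminium stem 42 mm long, 10 thick, in line from one end 13 mm up; 102 mm overall, 50 to 100 g. Origin on the underside, midway along the 102 mm; x towards the stem's tip, z out of the top. Box centre at x -21, z +13 mm: hold it there, across the 34 mm. Starts flat in a stock tray compartment, along its x, either way round
- sensor2: wheel sensor just like sensor1
- sensor3: wheel sensor just like sensor1
- sensor4: wheel sensor just like sensor1
- sensor5: wheel sensor just like sensor1
- bin: fixed grey stock tray, 250 x 214 mm, 2 rows (along x) by 3 columns (along y) of compartments, each 119 x 66 mm, walls 4 mm thick; floor 4 mm, wall tops 14 mm above the work surface. Origin under its centre on the work surface. It stands left or right of the cradle, the control box on the other side. The small brass valve body in one compartment is not a sensor
- pocket1 (a point): centre of the floor of a pocket of the fixed grey metal cradle (324 x 126 mm) in front of the robot: five pockets in a row leading away, nearest first, 64 mm apart. Each is 118 mm long along the point's y, 60 wide along its x; floor 18 mm, tops of the 4 mm walls 26 mm above the work surface. One sensor fits in each, stem pointing either way
- pocket2 (a point): the same for pocket 2 in the row
- pocket3 (a point): the same for pocket 3 in the row
- pocket4 (a point): the same for pocket 4 in the row
- pocket5 (a point): the same for pocket 5 in the row
- control: fixed red control box, 130 (x) x 150 (y) x 60 mm high, origin under its centre on the work surface, x away from the robot, y to the left. On its top, at the centre, sits the selector beneath the guard; the white line left of the selector (+y) is the write mark, the white dot in front (-x) marks rest
- selector (a joint): angle (rad) of the black selector knob, 0 to 2.6, growing clockwise seen from above; 0: its white pointer end points to the dot in front (-x of the box); 1.57: to the white line on the left (+y). Stays where it is left (friction 0.04 N m). Starts between 0.15 and 0.6
- selector_grip (a point): point on the knob's vertical axis where to grip it, 37 mm above the top of the box. The knob's upright bar is 49 mm long, 14 wide, and reaches from 14 to 44 mm above the box; the point's x runs along the bar, from the pointer end to the other end, and turns with it
- guard (a joint): angle (rad) of the clear guard hood (112 deep, 104 wide, 58 mm high, steel edging, 140 g) over the selector, hinged at the far edge of its foot: 0 shut, 1.8 fully back on its stop. Free hinge: by its weight it falls shut from below about 1.0, and from above about 1.2 falls back onto the stop, where it stays by itself
- guard_bar (a point): middle of the round steel lifting bar at the guard's front, moving with it: 12 mm thick, 80 mm long along the box's y, 34 mm clear of the hood's front; level with the hood's top; shut, it is 113 mm above the work surface with nothing beneath. Pinched from above, one finger before and one behind it, it turns between them as it swings
- guard_hinge (a point): middle of the guard's hinge line, 57 mm beyond the box's centre, 61 mm above the work surface; the line runs along the point's y (the box's y). Shut, the bar lies 152 mm nearer the robot and 52 mm higher; it circles the hinge at 161 mm radius, over the top and beyond
- spray_can: bare aluminium spray can, 58 mm wide, 170 mm tall, beyond the cradle, right; leave alone. Origin at its underside
- weight_jar: glass jar with a steel cap, 72 mm wide, 90 mm tall, beyond the cradle, left; leave alone. Origin at its underside
- mug: white mug, 80 mm wide, 90 mm tall, at the far right; leave alone. Origin at its underside
- socket_a: dark wrench socket, 36 mm wide, 46 mm tall, beyond the cradle; leave alone. Origin at its underside
- socket_b: steel wrench socket, 30 mm wide, 40 mm tall, right of the spray can; leave alone. Origin at its underside
- wrench_a: steel wrench, 200 mm, lying at the far left; leave alone. Origin at its underside
- valve_body: brass valve body, 50 mm long, 18 mm wide, 16 mm high, lying in a compartment of the stock tray; leave alone. Origin at its underside
There are look-alikes about, which are no part of the job. Leave any green look-alike of the sensor1 alone.

How it is judged:
By the outcome, as a careful person would: the job done as asked, in the order asked, and still so for the second after the job is handed in, with the robot touching nothing.
Of sensor1, sensor2, sensor3, sensor4, sensor5 only 3 to 5 are there at a start; the rules pass over those that are not, and their reading is None.
At some moment in a run one of sensor1, sensor2, sensor3, sensor4, sensor5 may be knocked a few centimetres aside while the robot is not near it.
Once in a run the grip may slacken for a moment while it holds something.
It also fails if it takes over 210 s, if anything falls off the work surface, if the arm or the gripper's body presses on something with over 40 N, if the wrist force passes 120 N, or if a joint passes its speed limit or range.

ROBOT

A 6-joint arm with a two-finger parallel gripper is mounted at the origin on the work surface. World frame = base frame: x ahead of the robot, y to its left, z up, the work surface at z = 0. Lengths are in mm, angles in rad, forces in N, time in s.
With the tool pointing down it reaches from about 300 to 875 mm from the base axis. Payload 6.4 kg.
Tool frame: the origin (TCP) lies midway between the tips of the shut fingers; the grasp point (between the pads) lies 19 mm behind it; z points along the fingers, x is the direction in which the jaws open and shut, and the axes are right-handed (so a half turn about z gives the same grasp; the last joint's range is limited). The gripper opens to 85 mm and grips with 20 to 120 N. Pads are 22 mm wide; open, the fingers measure 114 mm over their backs; the gripper's body (76 mm by 85 mm) begins 54 mm behind the grasp point. The pads swing forward as they close: fully open they stand 13 mm farther back than shut.
Start: joints at [0.948, 0.181, 1.607, -0, 1.354, -0.206], TCP at [232.771, 525.793, 231.288] pointing down, gripper open.
Joint ranges: [-2.99, 2.99], [-0.89, 2.07], [0.3, 2.58], [-1.14, 4.28], [0, 2.63], [-3.12, 3.12]. Speed limits (rad/s): [2.57, 2.57, 3.01, 3.14, 3.14, 3.14].

INTERFACE

Orientations are given as a 3x3 rotation matrix whose columns are the frame's x, y, z axes.
In Python, from plant import observe, read_camera, finish_job, spot_in, trace, mark_of gives the robot as it stands.
- The arm moves only by the tool arm_command, never from a script. Its argument "moves" is a list of rows, each an object of numbers: "tx", "ty", "tz": the shift along the tool's x, y, z in cm; "ax", "ay", "az": the turn, a rotation vector about the tool's x, y, z in rad. A call has 1 to 5 rows; each row is the pose to reach, as a shift and turn from the pose commanded when the call began, along the tool's axes at that moment; what a row does not reach only later rows make up. A row lasts 1/10 s, in which the tool goes at most 50 mm and 8.59 degrees, less where a joint would pass 70% of its speed; a pose out of reach is approached as far as the arm can. A call with a gripper value outside its range is refused whole. "jaw" is the opening, from 0 (shut) to 1 (fully open), set as the call begins (left out, the last holds). The fingers move at their own pace and stop on an object; the grip force is fixed at half the most. Time passes only in rows, so rows that repeat a pose let the fingers close. It gives the time, the measured TCP pose, the force and the opening at its end, in the units of the state.
- observe(): the state, without advancing time (a new reading comes with each control period).
- read_camera(name): name is "scene" or "top" or "wrist"; returns a dict with "img" (480x640x3 uint8, red, green, blue), "vertical_fov" (degrees; the focal length in pixels is half the picture's height over the tangent of half this angle, whatever the lens; pixels are square), "cx", "cy" (the principal point, pixels), "R" (3x3) and "t" (3): a world point X has camera coordinates R X + t. Camera axes: x right, y down, z forward; pixel columns grow to the right and rows downward; lengths in mm; the calibration is good to about 2 mm. A picture is of the moment at which its call begins. There is no depth.
- finish_job(): hands the job in, once; it reports no verdict.
Trained networks look in the newest picture that a camera, given by its name, has taken for a name from the list of things; names that differ only in an ending like _2 or _b are one class to them, and where a whole thing is asked for, a point or a joint stands for the part that bears it (a point fixed in the world has none). Each returns a list of dicts, best first, with "p" (0 to 1); they miss things now and then, are a little off and sometimes report something else, mostly with a low value. They report only what shows in the picture. A call takes as long as a camera call. They do not tell look-alikes from the thing itself.
- spot_in(target, camera): "uv" ([column, row] in pixels, amid what is visible of it).
- trace(target, camera): "mask" (480x640 bool, what is visible of it) and "uv" ([column, row] in pixels, amid what is visible of it).
- mark_of(target, camera): "uv" ([column, row] in pixels: a listed point, or the origin of a listed thing).
The state is a dict: "time": time; "joint_positions": joint angles; "joint_velocities": joint speeds; "effort": joint torques, N m; "ee_pos": TCP position; "eef_rot": TCP orientation; "force": force on the tool from outside, world axes, zero at the start; "ft_torque": the same for the moment, N m; "opening": finger opening in mm.
Only numpy, scipy, OpenCV 4.12 (cv2) and the standard library are available. Lean on these libraries where they do the work, as an engineer would, in place of code of your own. Each camera call takes 0.05 s, during which the arm holds its last target.

## Working session

There is one attempt and no reset: what is moved stays moved. The work goes in short steps, Python scripts to look and compute and a tool call to move; the robot and the scene stay as the last step left them, time stands still between calls to the robot, and variables do not carry over. Pictures are saved under pics/ and viewed, and the job is handed in when it is done.

Besides the shell and the picture viewer there is one more tool, called after "Call:" by a JSON object that holds its "api" and its "payload", one argument or row to a line. arm_command: Moves the arm, as the interface text tells. Its arguments: {"type":"object","properties":{"moves":{"type":"array","items":{"type":"object","properties":{"tx":{"type":"number"},"ty":{"type":"number"},"tz":{"type":"number"},"ax":{"type":"number"},"ay":{"type":"number"},"az":{"type":"number"}}}},"jaw":{"type":"number"}},"required":["moves"]}

```bash
ls -la; mkdir -p pics; cat > h.py <<'E'
import numpy as np, cv2
from plant import observe, read_camera, finish_job, spot_in, trace, mark_of
def save(c,n):
    cv2.imwrite('pics/'+n+'.png',c['img'][:,:,::-1])
def K(c):
    f=240/np.tan(np.radians(c['vertical_fov'])/2); return f,c['cx'],c['cy']
def unproj(c,uv,z):
    f,cx,cy=K(c); R=np.array(c['R']);t=np.array(c['t']).ravel()
    d=R.T@np.array([(uv[0]-cx)/f,(uv[1]-cy)/f,1]); o=-R.T@t
    return o+d*(z-o[2])/d[2]
def proj(c,X):
    f,cx,cy=K(c); p=np.array(c['R'])@np.array(X)+np.array(c['t']).ravel()
    return np.array([cx+f*p[0]/p[2],cy+f*p[1]/p[2]])
E
python3 - <<'E'
from h import *
for n in ['scene','top','wrist']:
    c=read_camera(n); save(c,n+'0'); print(n,c['vertical_fov'],c['cx'],c['cy'],np.round(c['R'],3).tolist(),np.round(c['t'],1).tolist())
s=observe(); print(s)
E
```

```text
total 12
drwxr-xr-x  3 agent agent 4096 Dec  7 07:01 .
drwxr-xr-x 23 root  root  4096 Dec  7 07:01 ..
drwxr-xr-x  2 agent agent 4096 Dec  7 07:01 pics
scene 51.73375662992609 319.1291331940243 233.81475241899705 [[0.515, 0.857, -0.002], [0.518, -0.314, -0.796], [-0.683, 0.409, -0.606]] [-274.4, -220.9, 1788.2]
top 42.811983136216355 325.8164824833225 242.19502347195763 [[0.017, -1.0, 0.004], [-0.974, -0.017, -0.227], [0.227, 0.0, -0.974]] [-15.0, 562.3, 1593.3]
wrist 68.6011457481229 319.7387294906069 237.71784962841318 [[0.405, 0.914, -0.001], [0.871, -0.386, 0.303], [0.276, -0.124, -0.953]] [-574.2, -40.0, 380.6]
{'time': 0.15, 'joint_positions': array([ 9.47680895e-01,  1.81399006e-01,  1.60773990e+00, -7.08516345e-06,
        1.35383692e+00, -2.06315835e-01]), 'joint_velocities': array([-5.86124814e-04, -2.25320822e-03, -1.80961371e-03, -3.47898017e-04,
        5.57754311e-05, -9.00802534e-04]), 'effort': array([ 6.54007981e-04, -4.45261109e+01, -3.51692641e+01, -3.68940628e-04,
        5.88758805e-03, -3.83752422e-05]), 'ee_pos': array([232.52582342, 525.4293655 , 230.5935966 ]), 'eef_rot': array([[ 4.04834174e-01,  9.14389768e-01, -8.01552720e-04],
       [ 9.14389115e-01, -4.04834873e-01, -1.12725771e-03],
       [-1.35524941e-03, -2.76578637e-04, -9.99999043e-01]]), 'force': array([ 0.03473467, -0.92525836, -0.53844942]), 'ft_torque': array([ 0.02526765, -0.00345686, -0.00463565]), 'opening': 85.32749098474098}
```

View pics/top0.png

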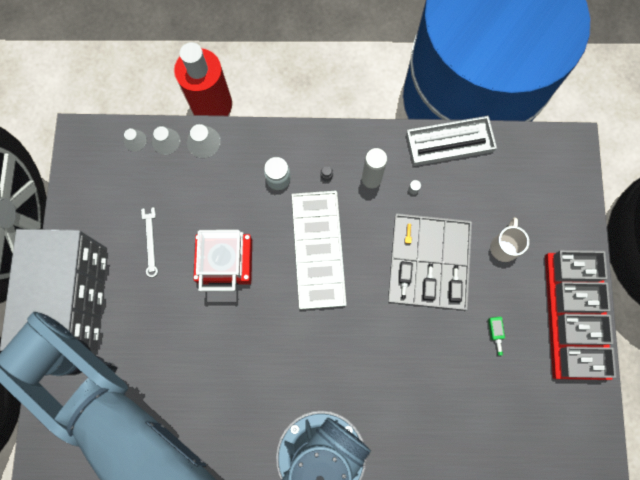

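View pics/scene0.png

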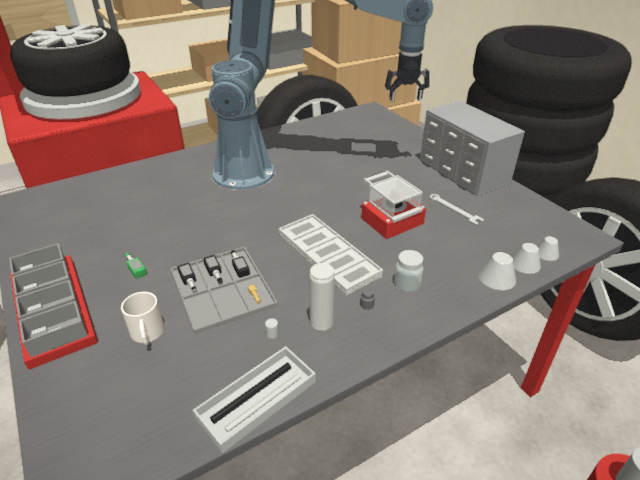

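View pics/wrist0.png

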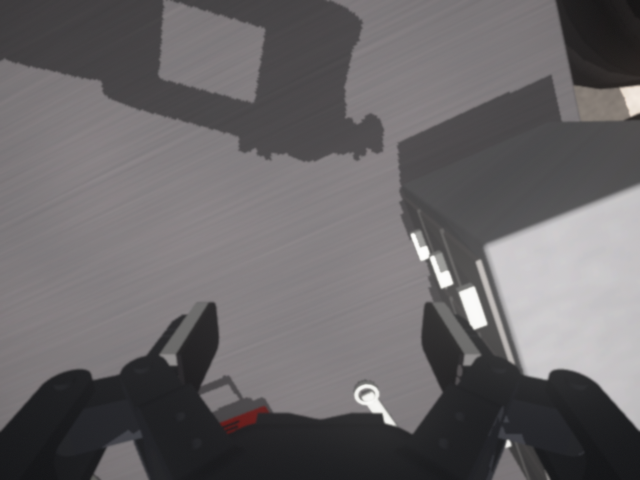

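```bash
python3 - <<'E'
from h import *
c=read_camera('top'); s=read_camera('scene')
Z=dict(sensor1=4,bin=0,pocket1=18,pocket2=18,pocket3=18,pocket4=18,pocket5=18,control=0,guard_bar=113,guard_hinge=61,selector_grip=97,valve_body=4)
def tri(a,b):
    A=[];B=[]
    for cam,uv in a:
        pass
for n,z in Z.items():
    m=mark_of(n,'top'); ms=mark_of(n,'scene')
    for d in m[:5]: print(n,'top',np.round(d['uv'],1),round(d['p'],2),np.round(unproj(c,d['uv'],z),1)[:2])
    for d in ms[:5]: print(n,'scene',np.round(d['uv'],1),round(d['p'],2),np.round(unproj(s,d['uv'],z),1)[:2])
cv2.imwrite('pics/tz.png',cv2.resize(c['img'][180:320,380:480,::-1],None,fx=5,fy=5,interpolation=cv2.INTER_CUBIC)[:600])
cv2.imwrite('pics/tc.png',cv2.resize(c['img'][180:320,180:350,::-1],None,fx=4,fy=4,interpolation=cv2.INTER_CUBIC)[:600])
E
```

```text
sensor1 top [495.7 336.5] 0.82 [ 321.9 -470.9]
sensor1 top [453.5 285.8] 0.78 [ 459.  -360.5]
sensor1 top [428. 280.] 0.74 [ 474.  -290.3]
sensor1 top [404.4 279.9] 0.53 [ 473.1 -224.8]
sensor1 scene [190.4 282.8] 0.89 [ 466.3 -360.6]
sensor1 scene [215.  270.7] 0.73 [ 454.5 -286.4]
sensor1 scene [135.6 264.8] 0.72 [ 316.6 -466.6]
sensor1 scene [456.1 211.5] 0.64 [585.  479.5]
sensor1 scene [235.8 267.4] 0.58 [ 471.3 -232. ]
bin top [431.5 260.2] 0.77 [ 531.  -301.9]
bin scene [221.6 288.2] 0.92 [ 524.6 -296.1]
bin scene [395.1 194.9] 0.19 [401.7 377.5]
pocket1 top [325.2 292. ] 0.95 [433.5  -6. ]
pocket1 top [318.1 227.2] 0.9 [616.  17.]
pocket1 top [322.4 271. ] 0.83 [491.6   2.7]
pocket1 top [317.6 249.7] 0.63 [551.5  17.2]
pocket1 top [316.3 205.6] 0.58 [679.   23.4]
pocket1 scene [336.9 259.5] 0.85 [601.4  16.3]
pocket1 scene [302.1 228.5] 0.79 [425.8   4.6]
pocket1 scene [328.9 253.3] 0.77 [566.9  11.6]
pocket1 scene [313.8 240. ] 0.73 [492.5   6.1]
pocket1 scene [356.2 277.3] 0.58 [689.5  20.8]
pocket2 top [325.2 292. ] 0.95 [433.5  -6. ]
pocket2 top [318.1 227.2] 0.9 [616.  1
[... 1540 characters left out ...]
85 [601.4  16.3]
pocket5 scene [302.1 228.5] 0.79 [425.8   4.6]
pocket5 scene [328.9 253.3] 0.77 [566.9  11.6]
pocket5 scene [313.8 240. ] 0.73 [492.5   6.1]
pocket5 scene [356.2 277.3] 0.58 [689.5  20.8]
control top [223.  260.2] 0.94 [520.7 281.2]
control scene [391.6 222.8] 0.69 [523.  269.1]
guard_bar top [214.3 286.8] 0.58 [427.9 280.5]
guard_bar top [321.2 272.6] 0.32 [469.9   5.3]
selector_grip top [430.9 261.5] 0.68 [ 507.6 -283.2]
selector_grip scene [394.2 193.8] 0.45 [510.4 278.2]
selector_grip scene [365.9 303.7] 0.25 [844.4 -62.8]
valve_body top [408.8 234.6] 0.66 [ 602.7 -238.8]
valve_body scene [356.3 276.7] 0.66 [675.2  31.6]
valve_body scene [252.5 294.4] 0.5 [ 592.1 -237.4]
```

View pics/tz.png

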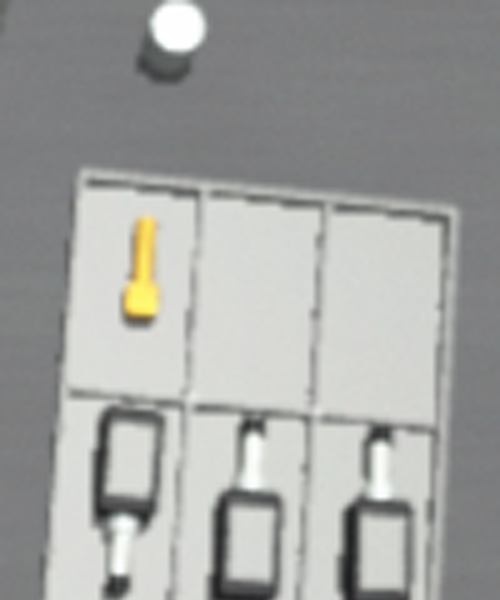

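View pics/tc.png

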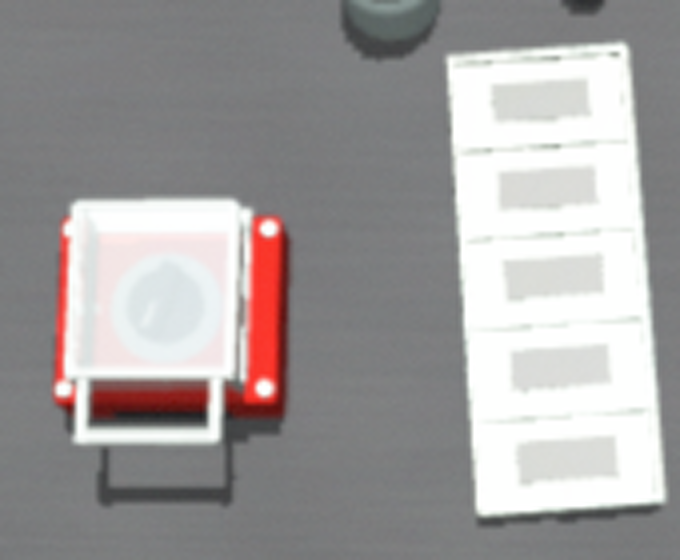

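```bash
cat >> h.py <<'E'
def rect_of(c,mask,z):
    m=mask.astype(np.uint8)
    cs,_=cv2.findContours(m,cv2.RETR_EXTERNAL,cv2.CHAIN_APPROX_NONE)
    k=max(cs,key=cv2.contourArea)[:,0,:]
    P=np.array([unproj(c,p,z)[:2] for p in k],np.float32)
    r=cv2.minAreaRect(P); return r
E
python3 - <<'E'
from h import *
c=read_camera('top'); 
for n,z in [('pocket1',26),('bin',14),('control',60),('sensor1',30),('guard_bar',113)]:
    for d in trace(n,'top')[:5]:
        print(n,round(d['p'],2),np.round(d['uv']),d['mask'].sum(),[np.round(x,1) for x in rect_of(c,d['mask'],z)])
hsv=cv2.cvtColor(c['img'],cv2.COLOR_RGB2HSV)
m=np.zeros((480,640),bool); m[185:315,285:352]=hsv[185:315,285:352,2]>180
print('cradle',[np.round(x,1) for x in rect_of(c,m,26)])
m=np.zeros((480,640),bool); sub=hsv[225:295,185:260]; m[225:295,185:260]=(sub[...,1]>120)&((sub[...,0]<8)|(sub[...,0]>172))
print('ctl',[np.round(x,1) for x in rect_of(c,cv2.morphologyEx(m.astype(np.uint8),cv2.MORPH_CLOSE,np.ones((25,25))),60)])
w=read_camera('wrist'); s=observe()
o=-np.array(w['R']).T@np.array(w['t']); print(s['eef_rot'].T@(o-s['ee_pos']), s['eef_rot'].T@np.array(w['R']).T)
E
```

```text
pocket1 0.81 [320. 249.] 5148 [array([552.2,  16.6]), array([326.6, 125.8]), np.float64(5.4)]
pocket1 0.19 [509. 240.] 1098 [array([ 579.4, -518. ]), array([ 84.9, 130.5]), np.float64(47.7)]
bin 0.57 [435. 257.] 5608 [array([ 526.2, -294.8]), array([215.6, 252.7]), np.float64(84.9)]
control 0.77 [222. 260.] 3253 [array([507.5, 273.3]), array([164.9, 156.2]), np.float64(1.0)]
control 0.39 [319. 250.] 5255 [array([544.6,  16.5]), array([320.2, 123.5]), np.float64(5.2)]
sensor1 0.92 [404. 274.] 371 [array([ 469.6, -221.1]), array([ 36.1, 102.8]), np.float64(84.7)]
sensor1 0.73 [454. 290.] 343 [array([ 458.6, -357.9]), array([35.4, 97.2]), np.float64(88.1)]
sensor1 0.72 [318. 253.] 5249 [array([551.8,  15.4]), array([327.3, 128.2]), np.float64(5.2)]
sensor1 0.66 [277. 174.] 580 [array([768.6, 136.7]), array([87.1, 68.3]), np.float64(1.7)]
sensor1 0.63 [428. 288.] 375 [array([ 462.9, -287.1]), array([ 35.4, 102.9]), np.float64(88.6)]
guard_bar 0.63 [219. 257.] 2375 [array([496.9, 273.7]), array([165.3, 119.9]), np.float64(0.6)]
guard_bar 0.2 [327. 176.] 163 [array([741.5,  -2.6]), array([42.7, 32.4]), np.float64(1.0)]
cradle [array([554.6,  15.7]), array([327.2, 129.5]), np.float64(5.3)]
ctl [array([512.3, 272.6]), array([135.4, 153.8]), np.float64(2.6)]
[-3.91011127e-02 -7.69077591e+01 -1.43654212e+02] [[ 9.99999917e-01 -3.71221358e-04  1.69671279e-04]
 [ 3.02283672e-04  9.52906067e-01  3.03265455e-01]
 [-2.74259405e-04 -3.03265379e-01  9.52906100e-01]]
```

```bash
cat >> h.py <<'E'
from scipy.spatial.transform import Rotation as Ro
def Rd(yaw):
    a=np.radians(yaw); x=np.array([np.cos(a),np.sin(a),0]); z=np.array([0,0,-1.]); return np.column_stack([x,np.cross(z,x),z])
def go(x,y,z,yaw,R=None):
    s=observe(); R0=s['eef_rot']; Rt=Rd(yaw) if R is None else R
    d=R0.T@(np.array([x,y,z])-s['ee_pos'])/10; r=Ro.from_matrix(R0.T@Rt).as_rotvec()
    print('t=%.2f pos'%s['time'],np.round(s['ee_pos'],1),'yaw %.1f'%np.degrees(np.arctan2(R0[1,0],R0[0,0])),'open %.1f'%s['opening'],'F',np.round(s['force'],1))
    print('-> t',np.round(d,2),'a',np.round(r,3),'rows',np.linalg.norm(d)/5,np.degrees(np.linalg.norm(r))/8.59)
E
python3 -c "
from h import *
go(430,-290,230,85)"
```

```text
t=1.80 pos [232.8 525.8 231.3] yaw 66.1 open 85.2 F [-0.5  0.5 -0.8]
-> t [-66.61  51.06   0.13] a [-0.    0.   -0.33] rows 16.786411288546407 2.1980024585179345
```

Call:
{"api": "arm_command", "payload": {
  "moves": [
    {"tx":-66.6,"ty":51.1,"tz":0.1,"az":-0.33},
    {"tx":-66.6,"ty":51.1,"tz":0.1,"az":-0.33},
    {"tx":-66.6,"ty":51.1,"tz":0.1,"az":-0.33},
    {"tx":-66.6,"ty":51.1,"tz":0.1,"az":-0.33},
    {"tx":-66.6,"ty":51.1,"tz":0.1,"az":-0.33}
  ],
  "jaw": 0.65
}}

```text
invalid input at $.moves[0]: expected keys tx, ty, tz, ax, ay, az
```

```bash
python3 -c "
from h import *
go(430,-290,230,85)"
```

```text
t=1.80 pos [232.8 525.8 231.3] yaw 66.1 open 85.2 F [-0.5  0.5 -0.8]
-> t [-66.61  51.06   0.13] a [-0.    0.   -0.33] rows 16.786411288546407 2.1980024585179345
```

Call:
{"api": "arm_command", "payload": {
  "moves": [
    {"tx":-66.6,"ty":51.1,"tz":0.1,"ax":0,"ay":0,"az":-0.33},
    {"tx":-66.6,"ty":51.1,"tz":0.1,"ax":0,"ay":0,"az":-0.33},
    {"tx":-66.6,"ty":51.1,"tz":0.1,"ax":0,"ay":0,"az":-0.33},
    {"tx":-66.6,"ty":51.1,"tz":0.1,"ax":0,"ay":0,"az":-0.33},
    {"tx":-66.6,"ty":51.1,"tz":0.1,"ax":0,"ay":0,"az":-0.33}
  ],
  "jaw": 0.65
}}

```text
time: 2.3
ee_pos: [291.1, 284.1, 231.2]
eef_rot: [[0.086, 0.996, 0.001], [0.996, -0.086, 0.0], [0.0, 0.001, -1.0]]
force: [1.8, 0.3, 0.4]
opening: 55.6
```

```bash
python3 -c "
from h import *
go(430,-290,230,85)"
```

```text
t=2.30 pos [291.1 284.1 231.2] yaw 85.1 open 55.6 F [1.8 0.3 0.4]
-> t [-56.01  18.76   0.12] a [ 0.001 -0.     0.002] rows 11.814170468776105 0.011672002809616343
```

Call:
{"api": "arm_command", "payload": {
  "moves": [
    {"tx":-56,"ty":18.8,"tz":0.1,"ax":0,"ay":0,"az":0},
    {"tx":-56,"ty":18.8,"tz":0.1,"ax":0,"ay":0,"az":0},
    {"tx":-56,"ty":18.8,"tz":0.1,"ax":0,"ay":0,"az":0},
    {"tx":-56,"ty":18.8,"tz":0.1,"ax":0,"ay":0,"az":0},
    {"tx":-56,"ty":18.8,"tz":0.1,"ax":0,"ay":0,"az":0}
  ]
}}

```text
time: 2.8
ee_pos: [349.9, 40.8, 231.2]
eef_rot: [[0.087, 0.996, 0.002], [0.996, -0.087, -0.0], [-0.0, 0.002, -1.0]]
force: [1.9, -0.1, 0.5]
opening: 55.4
```

```bash
python3 -c "
from h import *
go(430,-290,230,85)"
```

```text
t=2.80 pos [349.9  40.8 231.2] yaw 85.0 open 55.4 F [ 1.9 -0.1  0.5]
-> t [-32.26  10.84   0.14] a [0.002 0.    0.001] rows 6.807159932989256 0.013960607306650193
```

Call:
{"api": "arm_command", "payload": {
  "moves": [
    {"tx":-32.3,"ty":10.8,"tz":0.1,"ax":0,"ay":0,"az":0},
    {"tx":-32.3,"ty":10.8,"tz":0.1,"ax":0,"ay":0,"az":0},
    {"tx":-32.3,"ty":10.8,"tz":0.1,"ax":0,"ay":0,"az":0},
    {"tx":-32.3,"ty":10.8,"tz":0.1,"ax":0,"ay":0,"az":0},
    {"tx":-32.3,"ty":10.8,"tz":0.1,"ax":0,"ay":0,"az":0}
  ]
}}

```text
time: 3.3
ee_pos: [408.3, -202.7, 230.1]
eef_rot: [[0.088, 0.996, 0.001], [0.996, -0.088, -0.0], [-0.0, 0.001, -1.0]]
force: [1.2, 0.7, 0.1]
opening: 55.6
```

Call:
{"api": "arm_command", "payload": {
  "moves": [
    {"tx":-8.6,"ty":2.9,"tz":0,"ax":0,"ay":0,"az":0},
    {"tx":-8.6,"ty":2.9,"tz":0,"ax":0,"ay":0,"az":0},
    {"tx":-8.6,"ty":2.9,"tz":0,"ax":0,"ay":0,"az":0}
  ]
}}

```text
time: 3.6
ee_pos: [429.9, -293.2, 229.6]
eef_rot: [[0.091, 0.996, 0.0], [0.996, -0.091, -0.002], [-0.001, 0.0, -1.0]]
force: [0.5, -0.4, 0.4]
opening: 55.3
```

```bash
python3 - <<'E'
from h import *
go(430,-290,230,85)
c=read_camera('wrist'); save(c,'w1')
for d in trace('sensor1','wrist')[:5]:
    print(round(d['p'],2),np.round(d['uv']),d['mask'].sum(),[np.round(x,1) for x in rect_of(c,d['mask'],30)])
for d in mark_of('sensor1','wrist')[:5]: print(round(d['p'],2),np.round(d['uv']),np.round(unproj(c,d['uv'],4),1))
E
```

```text
t=3.60 pos [ 429.9 -293.2  229.6] yaw 84.8 open 55.3 F [ 0.5 -0.4  0.4]
-> t [ 0.32 -0.02 -0.04] a [ 0.     0.001 -0.004] rows 0.06518562567110936 0.026749398686656982
0.89 [391. 244.] 2392 [array([ 465.9, -224.1]), array([ 36.4, 102.5]), np.float64(84.8)]
0.8 [124. 120.] 3591 [array([ 321.4, -464.1]), array([99. , 42.1]), np.float64(6.4)]
0.71 [326. 225.] 2282 [array([ 462.4, -291.1]), array([ 32.8, 101.9]), np.float64(84.5)]
0.95 [388. 230.] [ 468.9 -222.     4. ]
0.83 [327. 232.] [ 464.6 -289.2    4. ]
0.82 [261. 234.] [ 460.2 -361.4    4. ]
0.68 [132. 110.] [ 321.9 -469.7    4. ]
```

View pics/w1.png

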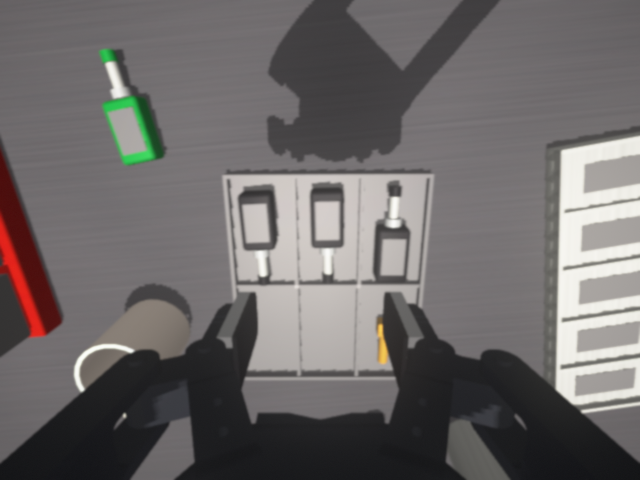

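```bash
cat >> h.py <<'E'
def label_at(c,uv,z=30,w=30):
    # light patch on the top of a box near uv, bounded by black
    g=cv2.cvtColor(c['img'],cv2.COLOR_RGB2GRAY); u,v=map(int,uv)
    x0,y0=max(u-w,0),max(v-w,0); sub=g[y0:y0+2*w,x0:x0+2*w]
    n,l,st,ce=cv2.connectedComponentsWithStats((sub>90).astype(np.uint8),connectivity=4)
    k=l[v-y0,u-x0]; 
    if k==0: print('dark'); return
    m=np.zeros(g.shape,bool); m[y0:y0+2*w,x0:x0+2*w]=l==k
    r=rect_of(c,m,z); print('label',m.sum(),[np.round(x,1) for x in r]); return r
E
python3 - <<'E'
from h import *
c=read_camera('wrist')
for uv in [(394,257),(327,217),(257,219)]: label_at(c,uv)
E
```

```text
label 1039 [array([ 488.3, -223.4]), array([27.1, 47.8]), np.float64(84.9)]
label 1303 [array([ 444.8, -288.6]), array([27.5, 51. ]), np.float64(85.7)]
label 1154 [array([ 440.9, -360.2]), array([27.4, 49.3]), np.float64(86.8)]
```

```bash
python3 - <<'E'
from h import *
go(488.3,-223.4,70,85)
go(488.3,-223.4,12,85)
E
```

```text
t=3.80 pos [ 429.4 -287.5  229.7] yaw 85.1 open 55.7 F [-0.2 -0.2 -0.7]
-> t [ 6.88  5.33 15.97] a [-0.    -0.001  0.001] rows 3.6377941577097324 0.008988289949335924
t=3.80 pos [ 429.4 -287.5  229.7] yaw 85.1 open 55.7 F [-0.2 -0.2 -0.7]
-> t [ 6.87  5.33 21.77] a [-0.    -0.001  0.001] rows 4.689337985665742 0.008988289949335924
```

Call:
{"api": "arm_command", "payload": {
  "moves": [
    {"tx":6.9,"ty":5.3,"tz":14,"ax":0,"ay":0,"az":0},
    {"tx":6.9,"ty":5.3,"tz":14,"ax":0,"ay":0,"az":0},
    {"tx":6.9,"ty":5.3,"tz":14,"ax":0,"ay":0,"az":0},
    {"tx":6.9,"ty":5.3,"tz":14,"ax":0,"ay":0,"az":0},
    {"tx":6.9,"ty":5.3,"tz":14,"ax":0,"ay":0,"az":0}
  ]
}}

```text
time: 4.3
ee_pos: [487.5, -221.7, 88.4]
eef_rot: [[0.083, 0.997, -0.003], [0.997, -0.083, 0.002], [0.002, -0.004, -1.0]]
force: [-0.4, 0.2, 0.4]
opening: 55.6
```

```bash
python3 - <<'E'
from h import *
go(488.3,-223.4,12,85)
c=read_camera('wrist'); save(c,'w2')
print(proj(c,[488.3,-223.4,30]))
go(488.3,-223.4,12,85)
E
```

```text
t=4.30 pos [ 487.5 -221.7   88.4] yaw 85.2 open 55.6 F [-0.4  0.2  0.4]
-> t [-0.18  0.12  7.64] a [-0.004 -0.002  0.004] rows 1.5284279308752104 0.03834838450435361
[317.19208229 259.15758155]
t=4.35 pos [ 488.5 -223.6   90.4] yaw 85.2 open 55.6 F [ 0.5 -0.5 -0.1]
-> t [ 0.02 -0.01  7.84] a [-0.001  0.     0.003] rows 1.5685120118064957 0.01945877997824894
```

View pics/w2.png

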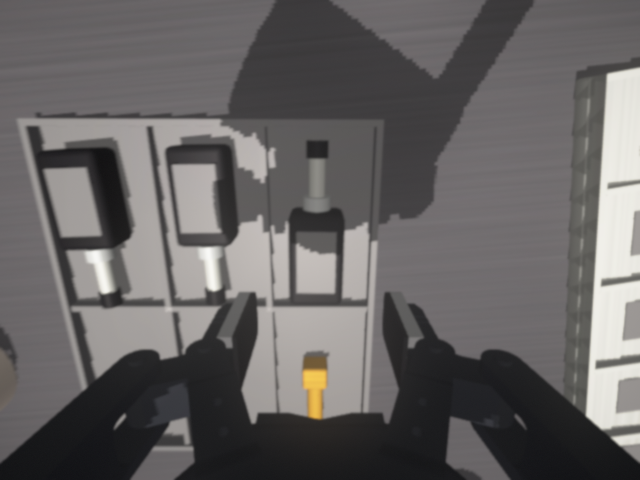

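Call:
{"api": "arm_command", "payload": {
  "moves": [
    {"tx":0,"ty":0,"tz":4.5,"ax":0,"ay":0,"az":0},
    {"tx":0,"ty":0,"tz":6.8,"ax":0,"ay":0,"az":0},
    {"tx":0,"ty":0,"tz":7.8,"ax":0,"ay":0,"az":0},
    {"tx":0,"ty":0,"tz":7.8,"ax":0,"ay":0,"az":0}
  ]
}}

```text
time: 4.75
ee_pos: [488.5, -225.4, 12.8]
eef_rot: [[0.087, 0.996, 0.0], [0.996, -0.087, -0.001], [-0.001, 0.001, -1.0]]
force: [-0.2, -0.4, -0.5]
opening: 55.8
```

Call:
{"api": "arm_command", "payload": {
  "moves": [
    {"tx":0,"ty":0,"tz":0,"ax":0,"ay":0,"az":0},
    {"tx":0,"ty":0,"tz":0,"ax":0,"ay":0,"az":0},
    {"tx":0,"ty":0,"tz":0,"ax":0,"ay":0,"az":0},
    {"tx":0,"ty":0,"tz":0,"ax":0,"ay":0,"az":0},
    {"tx":0,"ty":0,"tz":0,"ax":0,"ay":0,"az":0}
  ],
  "jaw": 0.2
}}

```text
time: 5.25
ee_pos: [490.1, -225.9, 14.4]
eef_rot: [[0.087, 0.996, 0.003], [0.996, -0.087, -0.003], [-0.003, 0.004, -1.0]]
force: [-1.8, -0.2, 7.5]
opening: 32.5
```

```bash
python3 - <<'E'
from h import *
c=read_camera('wrist'); save(c,'w3')
go(488.3,-223.4,12,85)
E
```

```text
t=5.30 pos [ 490.1 -225.9   14.5] yaw 85.0 open 32.4 F [-0.7 -0.4  6.9]
-> t [ 0.23 -0.2   0.24] a [0.004 0.003 0.001] rows 0.07890889690600976 0.031119233760484852
```

View pics/w3.png

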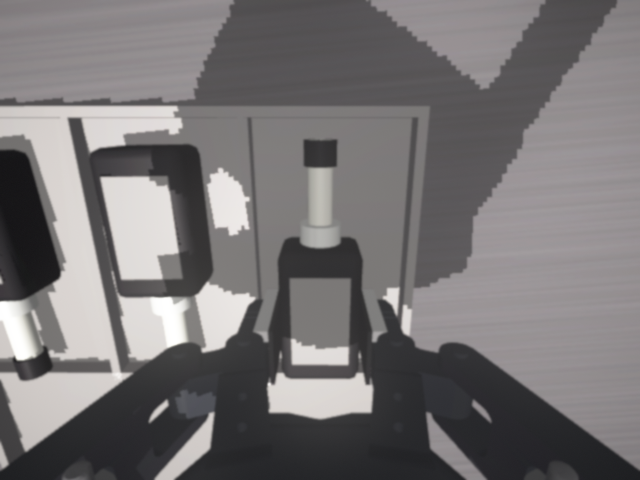

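Call:
{"api": "arm_command", "payload": {
  "moves": [
    {"tx":0,"ty":0,"tz":-4,"ax":0,"ay":0,"az":0},
    {"tx":0,"ty":0,"tz":-8,"ax":0,"ay":0,"az":0},
    {"tx":0,"ty":0,"tz":-11,"ax":0,"ay":0,"az":0},
    {"tx":0,"ty":0,"tz":-13,"ax":0,"ay":0,"az":0}
  ]
}}

```text
time: 5.7
ee_pos: [489.8, -225.3, 145.9]
eef_rot: [[0.087, 0.996, 0.004], [0.996, -0.087, -0.003], [-0.003, 0.005, -1.0]]
force: [0.2, -0.1, -1.2]
opening: 32.6
```

```bash
python3 - <<'E'
from h import *
c=read_camera('wrist'); save(c,'w4')
go(682.6,7.1,120,5.3)
E
```

```text
t=5.75 pos [ 491.1 -226.3  148.6] yaw 85.0 open 32.6 F [ 1.1 -0.8  2.4]
-> t [24.92 17.04  2.87] a [ 1.000e-02 -1.000e-03  1.392e+00] rows 6.064545256251244 9.28396503662667
```

View pics/w4.png

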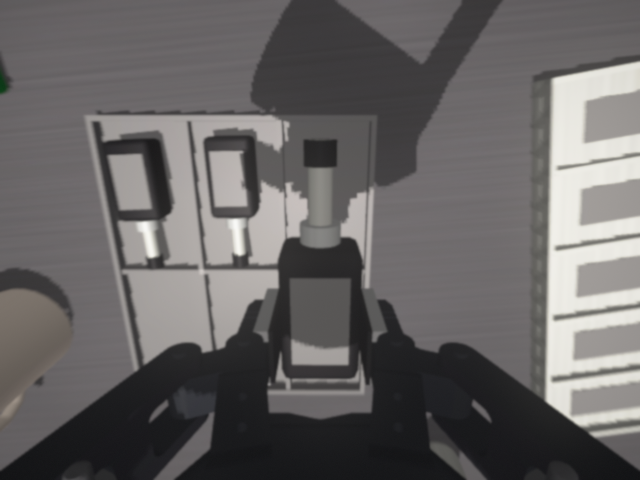

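Call:
{"api": "arm_command", "payload": {
  "moves": [
    {"tx":5,"ty":2,"tz":0,"ax":0,"ay":0,"az":0.14},
    {"tx":10,"ty":4,"tz":0,"ax":0,"ay":0,"az":0.28},
    {"tx":15,"ty":7,"tz":0,"ax":0,"ay":0,"az":0.42},
    {"tx":19,"ty":10,"tz":0,"ax":0,"ay":0,"az":0.56},
    {"tx":21,"ty":12,"tz":0,"ax":0,"ay":0,"az":0.7}
  ]
}}

```text
time: 6.25
ee_pos: [620.0, -30.8, 142.0]
eef_rot: [[0.706, 0.708, 0.0], [0.708, -0.706, -0.0], [-0.0, 0.0, -1.0]]
force: [0.8, -1.7, -1.5]
opening: 32.9
```

```bash
python3 - <<'E'
from h import *
go(682.6,7.1,120,5.3)
E
```

```text
t=6.25 pos [620.  -30.8 142. ] yaw 45.1 open 32.9 F [ 0.8 -1.7 -1.5]
-> t [7.11 1.76 2.2 ] a [0.    0.    0.694] rows 1.528775269180881 4.629714012230353
```

Call:
{"api": "arm_command", "payload": {
  "moves": [
    {"tx":3,"ty":0.7,"tz":0,"ax":0,"ay":0,"az":0.14},
    {"tx":7.1,"ty":1.8,"tz":0,"ax":0,"ay":0,"az":0.28},
    {"tx":7.1,"ty":1.8,"tz":1,"ax":0,"ay":0,"az":0.42},
    {"tx":7.1,"ty":1.8,"tz":1.2,"ax":0,"ay":0,"az":0.56},
    {"tx":7.1,"ty":1.8,"tz":1.2,"ax":0,"ay":0,"az":0.69}
  ]
}}

```text
time: 6.75
ee_pos: [681.6, 5.9, 128.4]
eef_rot: [[0.995, 0.097, -0.002], [0.097, -0.995, 0.0], [-0.002, -0.0, -1.0]]
force: [0.0, -0.1, -1.4]
opening: 32.5
```

```bash
python3 - <<'E'
from h import *
c=read_camera('wrist'); save(c,'w5')
for i in range(5):
    X=np.array([553.3,16.2])+64*(i-2)*np.array([.9957,.0924]); print(i+1,X.round(1),proj(c,[X[0],X[1],18]).round(), proj(c,[X[0]+32*.9957,X[1]+32*.0924,26]).round())
go(682.6,7.1,26,5.3)
E
```

```text
1 [425.9   4.4] [-27. 203.] [  7. 205.]
2 [489.6  10.3] [ 60. 203.] [ 97. 206.]
3 [553.3  16.2] [147. 204.] [187. 206.]
4 [617.   22.1] [234. 204.] [276. 207.]
5 [680.7  28. ] [321. 205.] [366. 207.]
t=6.80 pos [681.8   5.7 128.9] yaw 5.2 open 32.8 F [-0.   0.6 -0.4]
-> t [ 0.11 -0.13 10.29] a [-0.     0.001 -0.001] rows 2.0584083846939496 0.011830026965686618
```

View pics/w5.png

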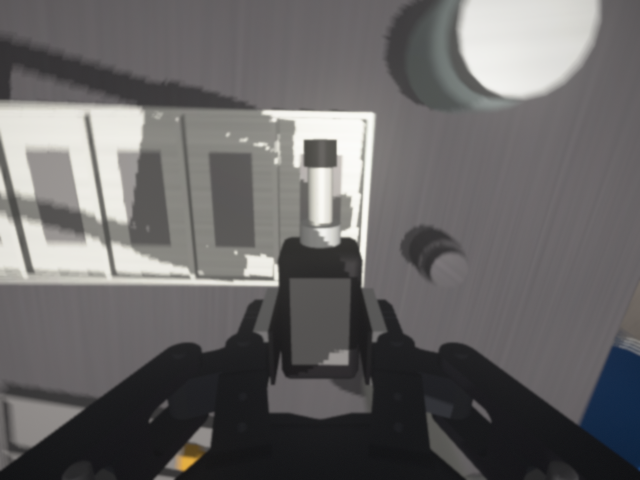

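```bash
python3 - <<'E'
from h import *
c=read_camera('wrist')
g=cv2.cvtColor(c['img'],cv2.COLOR_RGB2GRAY)
print(g[95:120,150].tolist(), g[270:295,150].tolist())
for uv,z in [((232,199.5),18),((143,198),18),((150,104),26),((150,281),26),((372,200),26)]: print(uv,unproj(c,uv,z).round(1))
E
```

```text
[59, 60, 59, 59, 60, 61, 60, 60, 61, 60, 60, 61, 61, 61, 62, 73, 95, 118, 130, 134, 137, 146, 159, 161, 148] [236, 235, 233, 231, 229, 221, 189, 146, 114, 106, 126, 172, 215, 231, 233, 225, 194, 149, 117, 108, 107, 107, 106, 107, 106]
(232, 199.5) [615.7  25.5  18. ]
(143, 198) [550.7  20.7  18. ]
(150, 104) [563.   86.2  26. ]
(150, 281) [556.  -41.9  26. ]
(372, 200) [716.8  36.   26. ]
```

Call:
{"api": "arm_command", "payload": {
  "moves": [
    {"tx":0.2,"ty":-0.3,"tz":4,"ax":0,"ay":0,"az":0},
    {"tx":0.2,"ty":-0.3,"tz":7,"ax":0,"ay":0,"az":0},
    {"tx":0.2,"ty":-0.3,"tz":9,"ax":0,"ay":0,"az":0},
    {"tx":0.2,"ty":-0.3,"tz":9.8,"ax":0,"ay":0,"az":0},
    {"tx":0.2,"ty":-0.3,"tz":9.8,"ax":0,"ay":0,"az":0}
  ]
}}

```text
time: 7.35
ee_pos: [683.1, 8.6, 30.9]
eef_rot: [[0.995, 0.104, -0.002], [0.104, -0.995, 0.0], [-0.002, -0.0, -1.0]]
force: [-0.3, -0.5, -1.0]
opening: 32.5
```

```bash
python3 - <<'E'
from h import *
go(683.5,8.6,28.5,5.3)
c=read_camera('wrist'); save(c,'w6')
E
```

```text
t=7.35 pos [683.1   8.6  30.9] yaw 6.0 open 32.5 F [-0.3 -0.5 -1. ]
-> t [ 0.04 -0.    0.24] a [-0.     0.002  0.012] rows 0.04879424649002652 0.07971155959272462
```

View pics/w6.png

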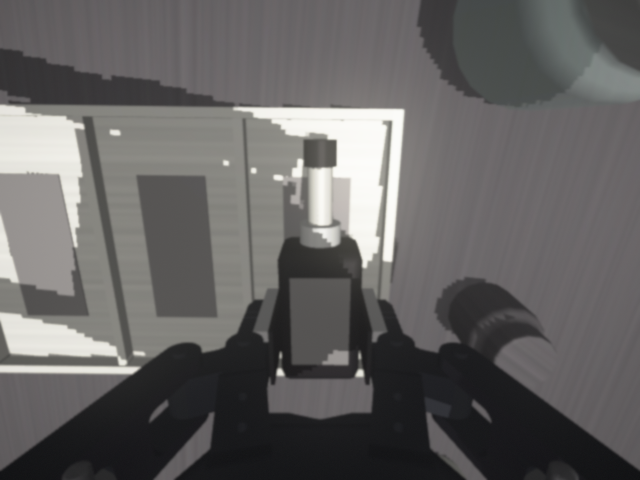

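```bash
python3 - <<'E'
from h import *
c=read_camera('wrist')
for uv,z in [((320,139),38),((318,378),46),((318,110),26),((280,371),26),((280,378),46),((361,378),46),((397,250),26),((247,250),26)]: print(uv,unproj(c,uv,z).round(1))
E
```

```text
(320, 139) [677.3  80.6  38. ]
(318, 378) [687.  -20.9  46. ]
(318, 110) [675.4  91.3  26. ]
(280, 371) [668.9 -35.   26. ]
(280, 378) [670.2 -22.7  46. ]
(361, 378) [706. -19.  46.]
(397, 250) [717.1  35.7  26. ]
(247, 250) [649.6  28.7  26. ]
```

Call:
{"api": "arm_command", "payload": {
  "moves": [
    {"tx":0,"ty":0.1,"tz":0.2,"ax":0,"ay":0,"az":0},
    {"tx":0,"ty":0.1,"tz":0.2,"ax":0,"ay":0,"az":0}
  ]
}}

```text
time: 7.65
ee_pos: [684.7, 7.2, 31.1]
eef_rot: [[0.995, 0.103, 0.002], [0.103, -0.995, -0.0], [0.002, 0.001, -1.0]]
force: [0.5, -0.3, -1.2]
opening: 32.4
```

Call:
{"api": "arm_command", "payload": {
  "moves": [
    {"tx":0,"ty":0,"tz":0,"ax":0,"ay":0,"az":0},
    {"tx":0,"ty":0,"tz":0,"ax":0,"ay":0,"az":0},
    {"tx":0,"ty":0,"tz":0,"ax":0,"ay":0,"az":0},
    {"tx":0,"ty":0,"tz":0,"ax":0,"ay":0,"az":0}
  ],
  "jaw": 0.65
}}

```text
time: 8.05
ee_pos: [684.0, 7.5, 30.1]
eef_rot: [[0.995, 0.102, 0.0], [0.102, -0.995, -0.0], [0.0, 0.0, -1.0]]
force: [-0.3, -0.1, 0.2]
opening: 55.6
```

Call:
{"api": "arm_command", "payload": {
  "moves": [
    {"tx":0,"ty":0,"tz":-3,"ax":0,"ay":0,"az":0},
    {"tx":0,"ty":0,"tz":-7,"ax":0,"ay":0,"az":0},
    {"tx":0,"ty":0,"tz":-11,"ax":0,"ay":0,"az":0},
    {"tx":0,"ty":0,"tz":-13,"ax":0,"ay":0,"az":0}
  ]
}}

```text
time: 8.45
ee_pos: [685.9, 7.3, 164.6]
eef_rot: [[0.995, 0.102, 0.006], [0.102, -0.995, -0.001], [0.006, 0.002, -1.0]]
force: [0.3, -0.3, -0.6]
opening: 55.3
```

```bash
python3 - <<'E'
from h import *
c=read_camera('wrist'); save(c,'w7')
go(444.8,-288.6,150,85)
E
```

```text
t=8.50 pos [687.2   7.2 167.5] yaw 5.9 open 55.5 F [ 1.4 -0.9  2.4]
-> t [-27.16  26.93   1.56] a [ 0.009 -0.006 -1.381] rows 7.656442751843706 9.210228439828656
```

View pics/w7.png

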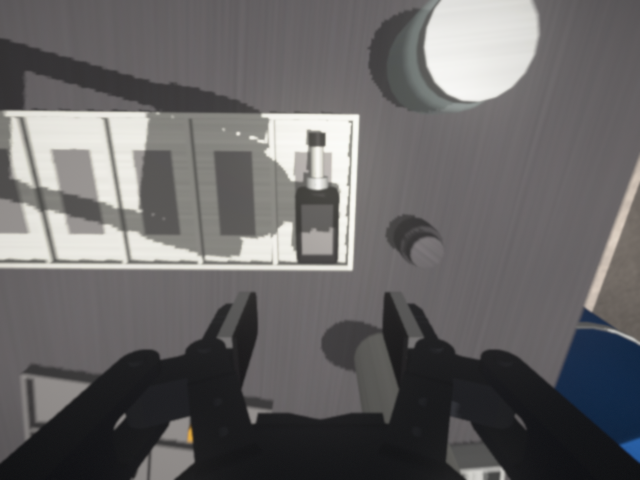

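Call:
{"api": "arm_command", "payload": {
  "moves": [
    {"tx":-4,"ty":2,"tz":0,"ax":0,"ay":0,"az":-0.14},
    {"tx":-8,"ty":5,"tz":0,"ax":0,"ay":0,"az":-0.28},
    {"tx":-12,"ty":8,"tz":0,"ax":0,"ay":0,"az":-0.42},
    {"tx":-16,"ty":11,"tz":0,"ax":0,"ay":0,"az":-0.56},
    {"tx":-20,"ty":14,"tz":0,"ax":0,"ay":0,"az":-0.7}
  ]
}}

```text
time: 9.0
ee_pos: [499.7, -151.0, 159.4]
eef_rot: [[0.696, 0.718, -0.0], [0.718, -0.696, 0.0], [-0.0, -0.0, -1.0]]
force: [1.3, -1.4, -0.1]
opening: 55.3
```

```bash
python3 - <<'E'
from h import *
go(444.8,-288.6,130,85)
E
```

```text
t=9.00 pos [ 499.7 -151.   159.4] yaw 45.9 open 55.3 F [ 1.3 -1.4 -0.1]
-> t [-13.7    5.63   2.94] a [-0.     0.    -0.682] rows 3.0202504287293968 4.54894307216595
```

Call:
{"api": "arm_command", "payload": {
  "moves": [
    {"tx":-4,"ty":1.6,"tz":1,"ax":0,"ay":0,"az":-0.14},
    {"tx":-8,"ty":3.2,"tz":2,"ax":0,"ay":0,"az":-0.28},
    {"tx":-12,"ty":4.9,"tz":2.9,"ax":0,"ay":0,"az":-0.42},
    {"tx":-13.7,"ty":5.6,"tz":2.9,"ax":0,"ay":0,"az":-0.56},
    {"tx":-13.7,"ty":5.6,"tz":2.9,"ax":0,"ay":0,"az":-0.68}
  ]
}}

```text
time: 9.5
ee_pos: [444.1, -289.9, 130.2]
eef_rot: [[0.094, 0.996, -0.001], [0.996, -0.094, -0.0], [-0.0, -0.001, -1.0]]
force: [-0.3, 0.1, 0.4]
opening: 55.2
```

```bash
python3 - <<'E'
from h import *
c=read_camera('wrist'); save(c,'w8')
print(proj(c,[444.8,-288.6,30]),proj(c,[440.9,-360.2,30]))
go(444.8,-288.6,12.5,85)
E
```

```text
[321.85892988 237.69568236] [223.67040105 241.40672402]
t=9.55 pos [ 444.6 -288.7  130.3] yaw 85.0 open 55.5 F [0.1 0.1 0.1]
-> t [ 0.    0.03 11.78] a [-0.001 -0.    -0.   ] rows 2.355347559109063 0.006049943082904132
```

View pics/w8.png

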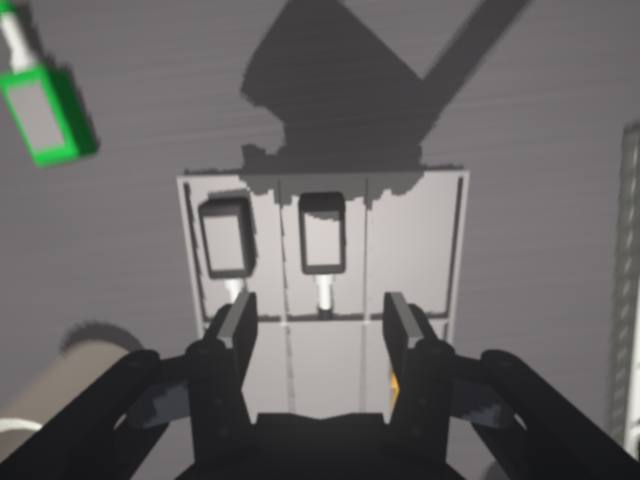

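Call:
{"api": "arm_command", "payload": {
  "moves": [
    {"tx":0,"ty":-0.1,"tz":5,"ax":0,"ay":0,"az":0},
    {"tx":0,"ty":-0.1,"tz":9.5,"ax":0,"ay":0,"az":0},
    {"tx":0,"ty":-0.1,"tz":11.5,"ax":0,"ay":0,"az":0},
    {"tx":0,"ty":-0.1,"tz":11.7,"ax":0,"ay":0,"az":0},
    {"tx":0,"ty":-0.1,"tz":11.7,"ax":0,"ay":0,"az":0}
  ]
}}

```text
time: 10.05
ee_pos: [444.7, -286.8, 13.8]
eef_rot: [[0.096, 0.995, -0.001], [0.995, -0.096, 0.001], [0.001, -0.001, -1.0]]
force: [0.1, -1.1, -0.5]
opening: 55.6
```

Call:
{"api": "arm_command", "payload": {
  "moves": [
    {"tx":0,"ty":0,"tz":0,"ax":0,"ay":0,"az":0},
    {"tx":0,"ty":0,"tz":0,"ax":0,"ay":0,"az":0},
    {"tx":0,"ty":0,"tz":0,"ax":0,"ay":0,"az":0},
    {"tx":0,"ty":0,"tz":0,"ax":0,"ay":0,"az":0},
    {"tx":0,"ty":0,"tz":0,"ax":0,"ay":0,"az":0}
  ],
  "jaw": 0.2
}}

```text
time: 10.55
ee_pos: [446.1, -288.4, 16.1]
eef_rot: [[0.095, 0.995, 0.003], [0.995, -0.095, -0.003], [-0.003, 0.003, -1.0]]
force: [-0.6, 0.7, 7.1]
opening: 32.5
```

Call:
{"api": "arm_command", "payload": {
  "moves": [
    {"tx":0,"ty":0,"tz":-4,"ax":0,"ay":0,"az":0},
    {"tx":0,"ty":0,"tz":-8,"ax":0,"ay":0,"az":0},
    {"tx":0,"ty":0,"tz":-11,"ax":0,"ay":0,"az":0},
    {"tx":0,"ty":0,"tz":-13,"ax":0,"ay":0,"az":0}
  ]
}}

```text
time: 10.95
ee_pos: [445.7, -288.2, 147.7]
eef_rot: [[0.095, 0.995, 0.004], [0.995, -0.095, -0.004], [-0.003, 0.004, -1.0]]
force: [0.6, -0.9, -1.0]
opening: 32.6
```

```bash
python3 - <<'E'
from h import *
c=read_camera('wrist'); save(c,'w9')
P3=np.array([554.0,17.5]); print(P3+21*np.array([-.092,.996]))
go(552.1,38.4,120,5.3)
E
```

```text
[552.068  38.416]
t=11.00 pos [ 446.9 -289.3  150.3] yaw 84.5 open 32.1 F [ 2.7 -0.4  1.8]
-> t [33.64  7.33  2.89] a [0.01  0.    1.383] rows 6.90951924882376 9.224236494200932
```

View pics/w9.png

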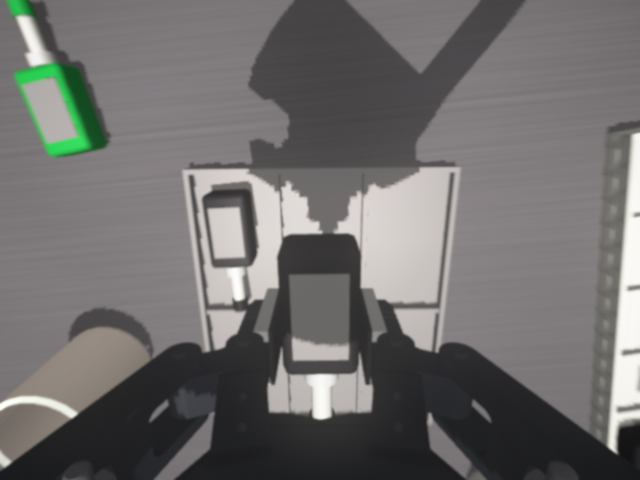

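Call:
{"api": "arm_command", "payload": {
  "moves": [
    {"tx":4.8,"ty":1,"tz":0,"ax":0,"ay":0,"az":0.14},
    {"tx":9.6,"ty":2,"tz":0,"ax":0,"ay":0,"az":0.28},
    {"tx":14.4,"ty":3,"tz":0,"ax":0,"ay":0,"az":0.42},
    {"tx":19.2,"ty":4,"tz":0,"ax":0,"ay":0,"az":0.56},
    {"tx":24,"ty":5.2,"tz":0,"ax":0,"ay":0,"az":0.7}
  ]
}}

```text
time: 11.5
ee_pos: [513.7, -69.2, 144.1]
eef_rot: [[0.696, 0.718, 0.001], [0.718, -0.696, -0.0], [0.0, 0.001, -1.0]]
force: [1.8, -0.5, -0.1]
opening: 32.6
```

```bash
python3 - <<'E'
from h import *
go(552.1,38.4,120,5.3)
E
```

```text
t=11.50 pos [513.7 -69.2 144.1] yaw 45.9 open 32.6 F [ 1.8 -0.5 -0.1]
-> t [10.4  -4.73  2.41] a [ 0.    -0.     0.709] rows 2.3352959160870297 4.726857634572666
```

Call:
{"api": "arm_command", "payload": {
  "moves": [
    {"tx":3,"ty":-1.4,"tz":0,"ax":0,"ay":0,"az":0.14},
    {"tx":6,"ty":-2.8,"tz":0.5,"ax":0,"ay":0,"az":0.28},
    {"tx":9,"ty":-4,"tz":1,"ax":0,"ay":0,"az":0.42},
    {"tx":10.4,"ty":-4.7,"tz":2,"ax":0,"ay":0,"az":0.56},
    {"tx":10.4,"ty":-4.7,"tz":2.4,"ax":0,"ay":0,"az":0.71}
  ]
}}

```text
time: 12.0
ee_pos: [551.3, 39.0, 119.0]
eef_rot: [[0.996, 0.094, -0.001], [0.094, -0.996, 0.001], [-0.001, -0.001, -1.0]]
force: [-0.8, -0.2, -0.7]
opening: 32.5
```

```bash
python3 - <<'E'
from h import *
c=read_camera('wrist'); save(c,'w10')
go(552.1,38.4,31,5.3)
E
```

```text
t=12.05 pos [550.7  38.1 118.5] yaw 4.9 open 32.6 F [-0.8 -0.5 -1.3]
-> t [ 0.15 -0.01  8.75] a [-0.001  0.002 -0.007] rows 1.7499380461599383 0.0482405369891237
```

View pics/w10.png

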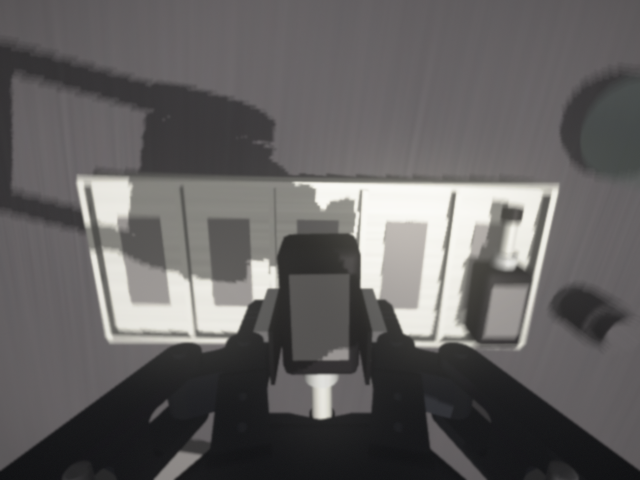

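Call:
{"api": "arm_command", "payload": {
  "moves": [
    {"tx":0.1,"ty":0,"tz":4,"ax":0,"ay":0,"az":0},
    {"tx":0.1,"ty":0,"tz":7,"ax":0,"ay":0,"az":0},
    {"tx":0.1,"ty":0,"tz":8.5,"ax":0,"ay":0,"az":0},
    {"tx":0.1,"ty":0,"tz":8.5,"ax":0,"ay":0,"az":0}
  ]
}}

```text
time: 12.45
ee_pos: [550.6, 36.7, 32.9]
eef_rot: [[0.995, 0.098, -0.005], [0.098, -0.995, 0.001], [-0.004, -0.001, -1.0]]
force: [-0.3, 0.1, 0.5]
opening: 32.2
```

```bash
python3 - <<'E'
from h import *
c=read_camera('wrist'); save(c,'w11')
go(552.1,38.4,31,5.3)
E
```

```text
t=12.50 pos [552.   36.6  34.6] yaw 5.6 open 32.7 F [ 0.1 -0.2 -0. ]
-> t [ 0.03 -0.18  0.36] a [-0.     0.002  0.005] rows 0.08089077814954686 0.037136151259597024
```

View pics/w11.png

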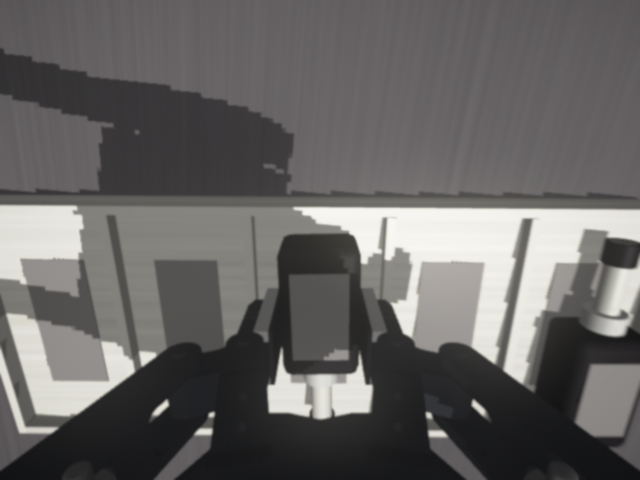

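```bash
python3 - <<'E'
from h import *
c=read_camera('wrist')
for uv,z in [((320,234),49),((318,198),26),((320,373),49),((320,300),49)]: print(uv,unproj(c,uv,z).round(1))
go(552.1,38.4,31,5.3)
E
```

```text
(320, 234) [549.1  74.1  49. ]
(318, 198) [547.3  83.4  26. ]
(320, 373) [555.3  10.6  49. ]
(320, 300) [551.9  46.   49. ]
t=12.55 pos [553.2  36.4  35.8] yaw 5.6 open 32.6 F [ 0.2 -0.1  0.5]
-> t [-0.09 -0.21  0.48] a [ 0.    -0.001  0.005] rows 0.10672953078589824 0.0346847572056454
```

Call:
{"api": "arm_command", "payload": {
  "moves": [
    {"tx":0,"ty":0.1,"tz":0.3,"ax":0,"ay":0,"az":0},
    {"tx":0,"ty":0.1,"tz":0.4,"ax":0,"ay":0,"az":0},
    {"tx":0,"ty":0.1,"tz":0.4,"ax":0,"ay":0,"az":0}
  ]
}}

```text
time: 12.85
ee_pos: [553.2, 35.6, 31.8]
eef_rot: [[0.995, 0.097, 0.001], [0.097, -0.995, -0.0], [0.001, 0.0, -1.0]]
force: [-0.0, 0.2, -0.6]
opening: 32.6
```

Call:
{"api": "arm_command", "payload": {
  "moves": [
    {"tx":0,"ty":0,"tz":0,"ax":0,"ay":0,"az":0},
    {"tx":0,"ty":0,"tz":0,"ax":0,"ay":0,"az":0},
    {"tx":0,"ty":0,"tz":0,"ax":0,"ay":0,"az":0},
    {"tx":0,"ty":0,"tz":0,"ax":0,"ay":0,"az":0}
  ],
  "jaw": 0.65
}}

```text
time: 13.25
ee_pos: [552.7, 35.7, 31.1]
eef_rot: [[0.995, 0.097, 0.0], [0.097, -0.995, -0.0], [0.0, 0.0, -1.0]]
force: [0.2, 0.7, 0.0]
opening: 55.8
```

Call:
{"api": "arm_command", "payload": {
  "moves": [
    {"tx":0,"ty":0,"tz":-3,"ax":0,"ay":0,"az":0},
    {"tx":0,"ty":0,"tz":-7,"ax":0,"ay":0,"az":0},
    {"tx":0,"ty":0,"tz":-11,"ax":0,"ay":0,"az":0},
    {"tx":0,"ty":0,"tz":-13,"ax":0,"ay":0,"az":0}
  ]
}}

```text
time: 13.65
ee_pos: [554.4, 35.5, 164.9]
eef_rot: [[0.995, 0.097, 0.005], [0.097, -0.995, -0.001], [0.005, 0.001, -1.0]]
force: [0.2, 0.0, -0.3]
opening: 55.5
```

```bash
python3 - <<'E'
from h import *
c=read_camera('wrist'); save(c,'w12')
go(440.9,-360.2,140,86)
E
```

```text
t=13.70 pos [555.8  35.4 167.4] yaw 5.6 open 55.7 F [ 1.7 -0.7  2.3]
-> t [-15.3   38.25   2.69] a [ 0.008 -0.006 -1.404] rows 8.257348550655747 9.362499244032755
```

View pics/w12.png

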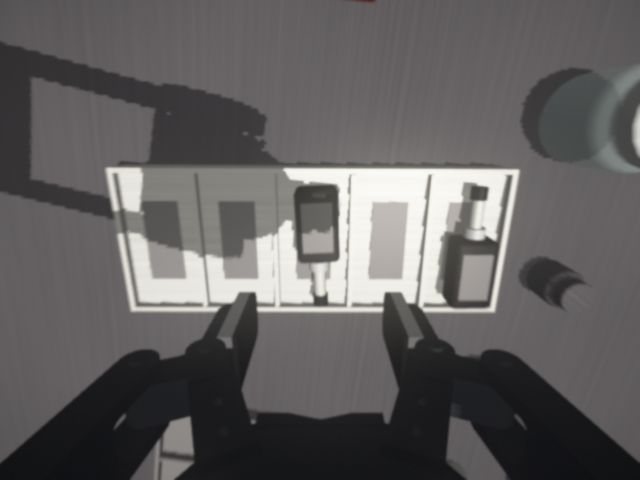

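Two sensors lie in pockets 3 and 5. On to the third.

Call:
{"api": "arm_command", "payload": {
  "moves": [
    {"tx":-1.9,"ty":4.6,"tz":0,"ax":0,"ay":0,"az":-0.14},
    {"tx":-3.8,"ty":9.2,"tz":0,"ax":0,"ay":0,"az":-0.28},
    {"tx":-5.7,"ty":13.8,"tz":0,"ax":0,"ay":0,"az":-0.42},
    {"tx":-7.6,"ty":18.4,"tz":0,"ax":0,"ay":0,"az":-0.56},
    {"tx":-9.5,"ty":23,"tz":0,"ax":0,"ay":0,"az":-0.7}
  ]
}}

```text
time: 14.2
ee_pos: [486.5, -181.8, 160.7]
eef_rot: [[0.719, 0.695, -0.0], [0.695, -0.719, 0.0], [0.0, -0.0, -1.0]]
force: [0.9, -0.1, 0.0]
opening: 55.1
```

```bash
python3 - <<'E'
from h import *
go(440.9,-360.2,140,86)
E
```

```text
t=14.20 pos [ 486.5 -181.8  160.7] yaw 44.1 open 55.1 F [ 0.9 -0.1  0. ]
-> t [-15.68   9.65   2.07] a [-0.    -0.    -0.732] rows 3.706042707306156 4.882314711782668
```

Call:
{"api": "arm_command", "payload": {
  "moves": [
    {"tx":-4,"ty":2.4,"tz":0.5,"ax":0,"ay":0,"az":-0.147},
    {"tx":-8,"ty":4.9,"tz":1,"ax":0,"ay":0,"az":-0.294},
    {"tx":-12,"ty":7.4,"tz":1.5,"ax":0,"ay":0,"az":-0.44},
    {"tx":-15.7,"ty":9.6,"tz":2,"ax":0,"ay":0,"az":-0.587},
    {"tx":-15.7,"ty":9.6,"tz":2,"ax":0,"ay":0,"az":-0.73}
  ]
}}

```text
time: 14.7
ee_pos: [438.1, -363.4, 140.0]
eef_rot: [[0.086, 0.996, -0.001], [0.996, -0.086, -0.001], [-0.001, -0.001, -1.0]]
force: [0.2, 0.4, 0.7]
opening: 55.4
```

```bash
python3 - <<'E'
from h import *
c=read_camera('wrist'); save(c,'w13')
print(proj(c,[440.9,-360.2,30]))
label_at(c,proj(c,[440.9,-360.2,30]),w=50)
go(440.9,-360.2,12.5,86)
E
```

```text
[324.77987548 236.19028214]
label 1917 [array([ 442.1, -359.5]), array([27.4, 43.8]), np.float64(87.1)]
t=14.75 pos [ 438.8 -360.9  140. ] yaw 85.6 open 55.8 F [-0.4  0.7  0.8]
-> t [ 0.09  0.22 12.75] a [-0.001 -0.    -0.008] rows 2.5502288675786398 0.05045091785474703
```

View pics/w13.png

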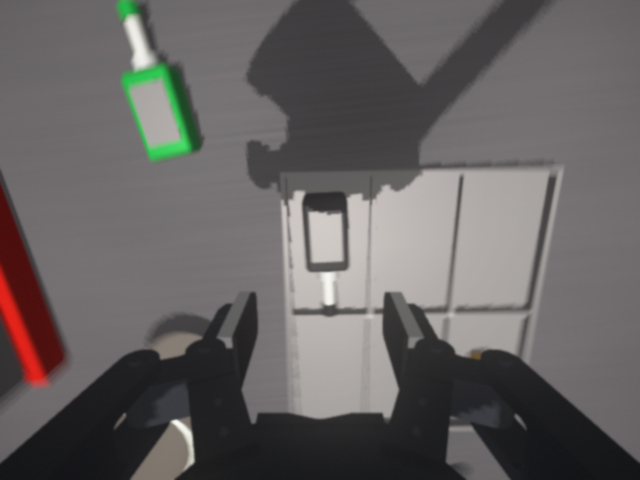

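Call:
{"api": "arm_command", "payload": {
  "moves": [
    {"tx":0.1,"ty":0.1,"tz":5,"ax":0,"ay":0,"az":-0.02},
    {"tx":0.1,"ty":0.1,"tz":10,"ax":0,"ay":0,"az":-0.02},
    {"tx":0.1,"ty":0.1,"tz":12,"ax":0,"ay":0,"az":-0.02},
    {"tx":0.1,"ty":0.1,"tz":12.6,"ax":0,"ay":0,"az":-0.02},
    {"tx":0.1,"ty":0.1,"tz":12.6,"ax":0,"ay":0,"az":-0.02}
  ]
}}

```text
time: 15.25
ee_pos: [441.3, -356.5, 14.3]
eef_rot: [[0.067, 0.998, -0.001], [0.998, -0.067, 0.001], [0.001, -0.001, -1.0]]
force: [-0.1, 0.2, -0.3]
opening: 55.2
```

Call:
{"api": "arm_command", "payload": {
  "moves": [
    {"tx":0,"ty":0,"tz":0,"ax":0,"ay":0,"az":0},
    {"tx":0,"ty":0,"tz":0,"ax":0,"ay":0,"az":0},
    {"tx":0,"ty":0,"tz":0,"ax":0,"ay":0,"az":0},
    {"tx":0,"ty":0,"tz":0,"ax":0,"ay":0,"az":0},
    {"tx":0,"ty":0,"tz":0,"ax":0,"ay":0,"az":0}
  ],
  "jaw": 0.2
}}

```text
time: 15.75
ee_pos: [442.7, -358.8, 17.3]
eef_rot: [[0.067, 0.998, 0.003], [0.998, -0.067, -0.003], [-0.003, 0.003, -1.0]]
force: [-0.6, 2.3, 6.6]
opening: 32.3
```

Call:
{"api": "arm_command", "payload": {
  "moves": [
    {"tx":0,"ty":0,"tz":-4,"ax":0,"ay":0,"az":0},
    {"tx":0,"ty":0,"tz":-8,"ax":0,"ay":0,"az":0},
    {"tx":0,"ty":0,"tz":-11,"ax":0,"ay":0,"az":0},
    {"tx":0,"ty":0,"tz":-13,"ax":0,"ay":0,"az":0}
  ]
}}

```text
time: 16.15
ee_pos: [442.3, -358.5, 148.7]
eef_rot: [[0.067, 0.998, 0.003], [0.998, -0.067, -0.004], [-0.004, 0.003, -1.0]]
force: [0.5, -0.2, -0.8]
opening: 32.1
```

```bash
python3 - <<'E'
from h import *
c=read_camera('wrist'); save(c,'w14')
P=np.array([554.0,17.5])-128*np.array([.9957,.0924]); P=P+21*np.array([-.092,.996]);print(P)
go(P[0],P[1]-3,130,5.3)
E
```

```text
[424.6184  26.5888]
t=16.20 pos [ 443.4 -359.7  151.5] yaw 86.2 open 32.5 F [ 0.9 -1.2  1.1]
-> t [38.13 -4.44  1.87] a [1.000e-02 1.000e-03 1.412e+00] rows 7.687241715773235 9.416110848716308
```

View pics/w14.png

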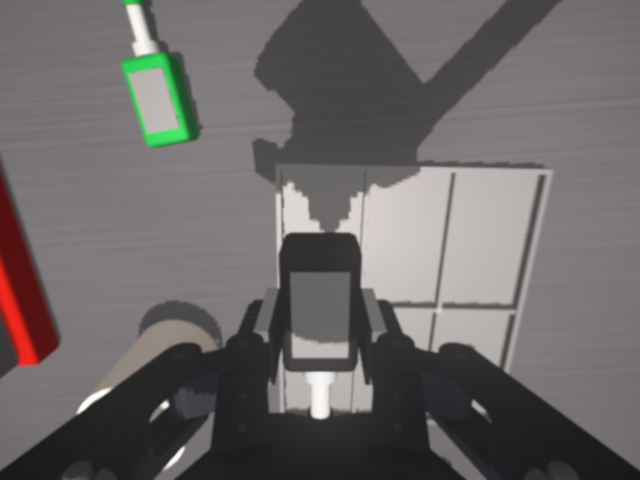

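Call:
{"api": "arm_command", "payload": {
  "moves": [
    {"tx":4.5,"ty":-0.5,"tz":0,"ax":0,"ay":0,"az":0.14},
    {"tx":9,"ty":-1,"tz":0,"ax":0,"ay":0,"az":0.28},
    {"tx":13.5,"ty":-1.5,"tz":0,"ax":0,"ay":0,"az":0.42},
    {"tx":18,"ty":-2,"tz":0,"ax":0,"ay":0,"az":0.56},
    {"tx":22.5,"ty":-2.6,"tz":0,"ax":0,"ay":0,"az":0.7}
  ]
}}

```text
time: 16.7
ee_pos: [429.9, -129.6, 144.7]
eef_rot: [[0.698, 0.716, 0.0], [0.716, -0.698, -0.0], [0.0, 0.0, -1.0]]
force: [0.9, 0.4, -1.3]
opening: 32.4
```

```bash
python3 - <<'E'
from h import *
go(424.6,23.6,120,5.3)
E
```

```text
t=16.70 pos [ 429.9 -129.6  144.7] yaw 45.7 open 32.4 F [ 0.9  0.4 -1.3]
-> t [ 10.6  -11.08   2.47] a [ 0.    -0.     0.705] rows 3.1051993901575345 4.705292306501438
```

Call:
{"api": "arm_command", "payload": {
  "moves": [
    {"tx":3,"ty":-3.1,"tz":0,"ax":0,"ay":0,"az":0.14},
    {"tx":6,"ty":-6.2,"tz":0.5,"ax":0,"ay":0,"az":0.28},
    {"tx":9,"ty":-9.4,"tz":1,"ax":0,"ay":0,"az":0.42},
    {"tx":10.6,"ty":-11.1,"tz":2,"ax":0,"ay":0,"az":0.56},
    {"tx":10.6,"ty":-11.1,"tz":2.5,"ax":0,"ay":0,"az":0.705}
  ]
}}

```text
time: 17.2
ee_pos: [422.4, 25.4, 118.9]
eef_rot: [[0.995, 0.104, -0.001], [0.104, -0.995, 0.001], [-0.001, -0.001, -1.0]]
force: [-0.3, -0.5, -0.2]
opening: 32.6
```

```bash
python3 - <<'E'
from h import *
go(424.6,23.6,35,5.3)
E
```

```text
t=17.20 pos [422.4  25.4 118.9] yaw 6.0 open 32.6 F [-0.3 -0.5 -0.2]
-> t [0.21 0.22 8.39] a [-0.001  0.001  0.012] rows 1.6790198919958808 0.08087120430343737
```

Call:
{"api": "arm_command", "payload": {
  "moves": [
    {"tx":0.1,"ty":0.1,"tz":4,"ax":0,"ay":0,"az":0.01},
    {"tx":0.1,"ty":0.1,"tz":7,"ax":0,"ay":0,"az":0.01},
    {"tx":0.1,"ty":0.1,"tz":8.3,"ax":0,"ay":0,"az":0.01},
    {"tx":0.1,"ty":0.1,"tz":8.3,"ax":0,"ay":0,"az":0.01}
  ]
}}

```text
time: 17.6
ee_pos: [422.9, 21.7, 34.9]
eef_rot: [[0.995, 0.097, -0.005], [0.097, -0.995, 0.001], [-0.004, -0.001, -1.0]]
force: [0.1, 0.8, -0.9]
opening: 32.6
```

```bash
python3 - <<'E'
from h import *
c=read_camera('wrist'); save(c,'w15')
go(424.6,23.6,32,5.3)
E
```

```text
t=17.65 pos [424.1  21.4  36.2] yaw 5.5 open 32.7 F [-0.4 -0.2  0. ]
-> t [ 0.07 -0.21  0.42] a [-0.001  0.002  0.004] rows 0.09595909957898746 0.031951974209935806
```

View pics/w15.png

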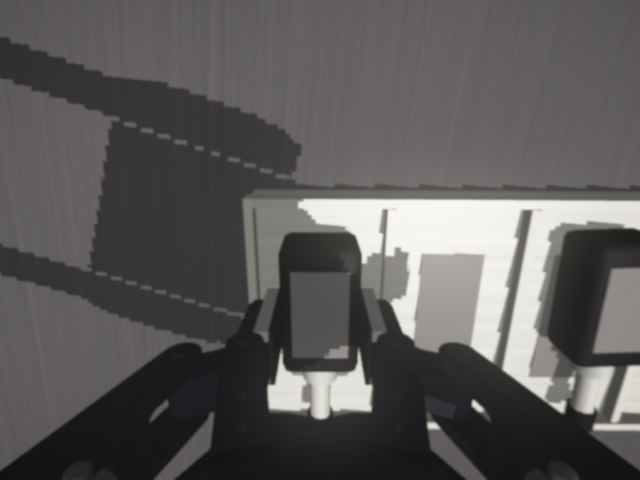

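Call:
{"api": "arm_command", "payload": {
  "moves": [
    {"tx":0,"ty":0,"tz":0.3,"ax":0,"ay":0,"az":0},
    {"tx":0,"ty":0,"tz":0.4,"ax":0,"ay":0,"az":0},
    {"tx":0,"ty":0,"tz":0.4,"ax":0,"ay":0,"az":0}
  ]
}}

```text
time: 17.95
ee_pos: [425.7, 21.0, 33.6]
eef_rot: [[0.995, 0.097, 0.002], [0.097, -0.995, -0.0], [0.001, 0.001, -1.0]]
force: [0.6, 0.6, -0.7]
opening: 32.1
```

Call:
{"api": "arm_command", "payload": {
  "moves": [
    {"tx":0,"ty":0,"tz":0,"ax":0,"ay":0,"az":0},
    {"tx":0,"ty":0,"tz":0,"ax":0,"ay":0,"az":0},
    {"tx":0,"ty":0,"tz":0,"ax":0,"ay":0,"az":0},
    {"tx":0,"ty":0,"tz":0,"ax":0,"ay":0,"az":0}
  ],
  "jaw": 0.65
}}

```text
time: 18.35
ee_pos: [425.2, 21.1, 33.1]
eef_rot: [[0.995, 0.097, 0.0], [0.097, -0.995, -0.0], [0.0, 0.0, -1.0]]
force: [-0.2, -0.7, -0.1]
opening: 55.5
```

Call:
{"api": "arm_command", "payload": {
  "moves": [
    {"tx":0,"ty":0,"tz":-3,"ax":0,"ay":0,"az":0},
    {"tx":0,"ty":0,"tz":-7,"ax":0,"ay":0,"az":0},
    {"tx":0,"ty":0,"tz":-11,"ax":0,"ay":0,"az":0},
    {"tx":0,"ty":0,"tz":-16,"ax":0,"ay":0,"az":0}
  ]
}}

```text
time: 18.75
ee_pos: [423.7, 21.5, 193.5]
eef_rot: [[0.995, 0.097, -0.003], [0.097, -0.995, 0.001], [-0.003, -0.001, -1.0]]
force: [0.9, -0.6, -0.6]
opening: 55.8
```

```bash
python3 - <<'E'
from h import *
c=read_camera('wrist'); save(c,'w16')
go(424.6,23.6,32,5.3)
E
```

```text
t=18.80 pos [429.   20.5 202.6] yaw 5.6 open 55.6 F [6.4 1.5 6.1]
-> t [-0.59 -0.41 17.06] a [ 0.004 -0.011  0.005] rows 3.4141681459285236 0.08190868015348954
```

View pics/w16.png

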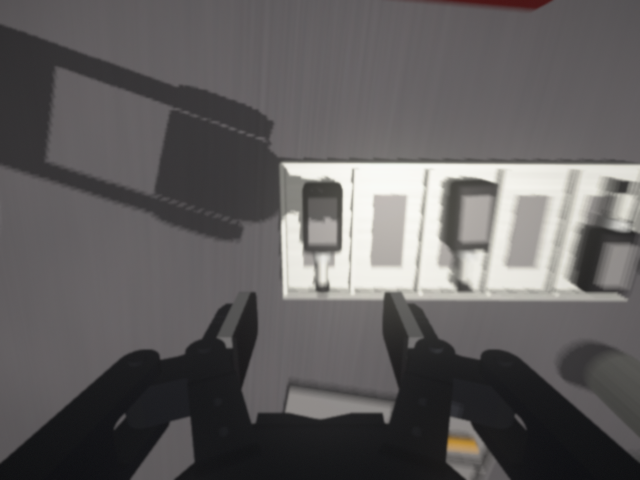

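```bash
python3 - <<'E'
from h import *
go(470,290,260,2)
E
```

```text
t=18.80 pos [429.   20.5 202.6] yaw 5.6 open 55.6 F [6.4 1.5 6.1]
-> t [  6.77 -26.41  -5.76] a [ 0.003 -0.011  0.062] rows 5.5721055946200195 0.42301154043992595
```

Call:
{"api": "arm_command", "payload": {
  "moves": [
    {"tx":1.4,"ty":-4.4,"tz":-3,"ax":0,"ay":0,"az":0.06},
    {"tx":2.7,"ty":-8.8,"tz":-6.5,"ax":0,"ay":0,"az":0.06},
    {"tx":4,"ty":-13.2,"tz":-6.5,"ax":0,"ay":0,"az":0.06},
    {"tx":5.3,"ty":-18,"tz":-6.5,"ax":0,"ay":0,"az":0.06},
    {"tx":6.5,"ty":-22.5,"tz":-6.5,"ax":0,"ay":0,"az":0.06}
  ]
}}

```text
time: 19.3
ee_pos: [467.9, 250.7, 258.6]
eef_rot: [[0.999, 0.037, 0.002], [0.037, -0.999, 0.0], [0.002, -0.0, -1.0]]
force: [0.6, -0.1, 0.7]
opening: 55.7
```

Call:
{"api": "arm_command", "payload": {
  "moves": [
    {"tx":0.5,"ty":-3,"tz":0,"ax":0,"ay":0,"az":0},
    {"tx":0.5,"ty":-4,"tz":0,"ax":0,"ay":0,"az":0},
    {"tx":0.5,"ty":-4,"tz":0,"ax":0,"ay":0,"az":0}
  ]
}}

```text
time: 19.6
ee_pos: [470.5, 289.6, 257.3]
eef_rot: [[0.999, 0.039, -0.001], [0.039, -0.999, -0.0], [-0.001, 0.0, -1.0]]
force: [-0.6, -0.9, -1.1]
opening: 55.7
```

```bash
python3 - <<'E'
from h import *
go(470,290,260,2)
c=read_camera('wrist'); save(c,'w17')
go(470,290,260,2)
for n,z in [('guard_bar',113),('guard_hinge',61),('selector_grip',97),('control',0)]:
    for d in mark_of(n,'wrist')[:2]: print(n,np.round(d['uv']),round(d['p'],2),unproj(c,d['uv'],z).round(1))
E
```

```text
t=19.60 pos [470.5 289.6 257.3] yaw 2.2 open 55.7 F [-0.6 -0.9 -1.1]
-> t [-0.05 -0.04 -0.27] a [0.    0.001 0.004] rows 0.055128386625299175 0.02967817399414597
t=19.65 pos [470.7 288.5 257.4] yaw 2.2 open 55.6 F [0.6 0.1 0.4]
-> t [-0.06 -0.15 -0.26] a [0.001 0.001 0.003] rows 0.061141731595701056 0.02187512148495205
guard_bar [260. 235.] 0.73 [420.7 276.  113. ]
guard_bar [323. 404.] 0.19 [481.6  99.7 113. ]
selector_grip [540. 323.] 0.56 [691.4 190.4  97. ]
selector_grip [375. 403.] 0.33 [537.4  87.6  97. ]
control [356. 205.] 0.84 [513.3 281.3   0. ]
control [280. 406.] 0.3 [427.  -11.2   0. ]
```

View pics/w17.png

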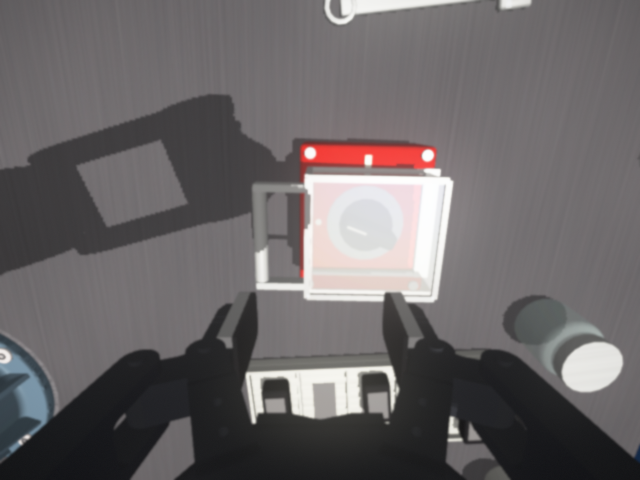

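```bash
python3 - <<'E'
from h import *
c=read_camera('wrist')
cv2.imwrite('pics/w18.png',cv2.resize(c['img'][135:305,245:455,::-1],None,fx=3.8,fy=3.5,interpolation=cv2.INTER_CUBIC))
for uv,z in [((310,153),60),((428,155),60),((368,160),60),((319,222),60),((303,146),60),((437,147),60)]: print(uv,unproj(c,uv,z).round(1))
E
```

```text
(310, 153) [460.8 339.8  60. ]
(428, 155) [572.7 341.9  60. ]
(368, 160) [516.2 335.2  60. ]
(319, 222) [471.7 272.6  60. ]
(303, 146) [454.1 346.   60. ]
(437, 147) [580.2 349.5  60. ]
```

View pics/w18.png

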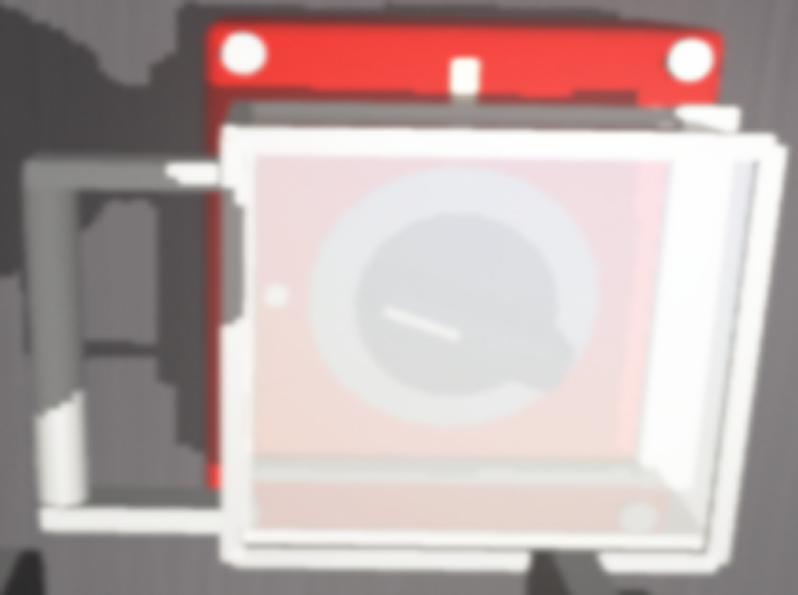

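```bash
python3 - <<'E'
from h import *
c=read_camera('wrist')
for uv,z in [((364.2,219.9),60),((364.2,219.9),66),((253.5,236),113),((268.5,236),113),((261,184),113),((261,290),113)]: print(uv,unproj(c,uv,z).round(1))
go(422.5,273,165,1.2)
E
```

```text
(364.2, 219.9) [517.  276.4  60. ]
(364.2, 219.9) [516.2 278.   66. ]
(253.5, 236) [415.5 272.6 113. ]
(268.5, 236) [428.4 273.  113. ]
(261, 184) [422.6 317.6 113. ]
(261, 290) [421.1 221.6 113. ]
t=19.95 pos [471.3 287.7 258.2] yaw 2.0 open 55.3 F [-0.5 -0.2  0.6]
-> t [-4.93  1.3   9.32] a [-0.    -0.     0.014] rows 2.1249144249501466 0.09485979104295898
```

Call:
{"api": "arm_command", "payload": {
  "moves": [
    {"tx":-2.5,"ty":0.7,"tz":3,"ax":0,"ay":0,"az":0.014},
    {"tx":-4.9,"ty":1.3,"tz":6,"ax":0,"ay":0,"az":0.014},
    {"tx":-4.9,"ty":1.3,"tz":9.3,"ax":0,"ay":0,"az":0.014},
    {"tx":-4.9,"ty":1.3,"tz":9.3,"ax":0,"ay":0,"az":0.014},
    {"tx":-4.9,"ty":1.3,"tz":9.3,"ax":0,"ay":0,"az":0.014}
  ],
  "jaw": 0.4
}}

```text
time: 20.45
ee_pos: [423.0, 273.7, 165.6]
eef_rot: [[1.0, 0.022, -0.0], [0.022, -1.0, -0.0], [-0.0, 0.0, -1.0]]
force: [0.2, -0.1, 0.3]
opening: 34.2
```

```bash
python3 - <<'E'
from h import *
c=read_camera('wrist'); save(c,'w19')
go(422,273,96,1.2)
E
```

```text
t=20.50 pos [424.  274.1 166.7] yaw 1.3 open 34.0 F [0.5 0.2 0.4]
-> t [-0.22  0.11  7.07] a [-0.001 -0.002  0.001] rows 1.4147211335944871 0.01798994218607613
```

View pics/w19.png

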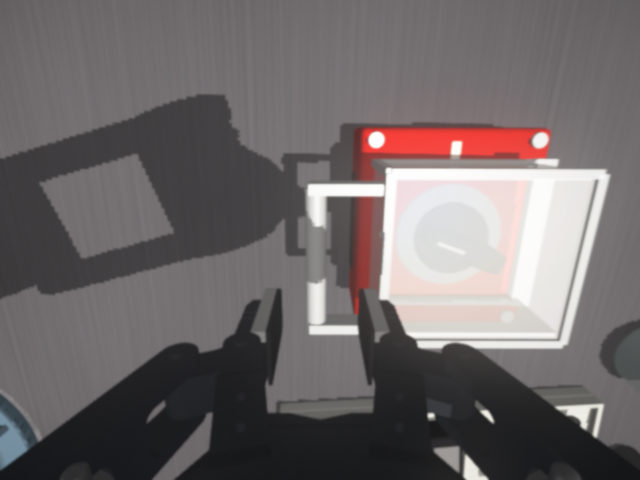

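Call:
{"api": "arm_command", "payload": {
  "moves": [
    {"tx":-0.15,"ty":0.1,"tz":2.5,"ax":0,"ay":0,"az":0},
    {"tx":-0.15,"ty":0.1,"tz":5,"ax":0,"ay":0,"az":0},
    {"tx":-0.15,"ty":0.1,"tz":7,"ax":0,"ay":0,"az":0},
    {"tx":-0.15,"ty":0.1,"tz":7,"ax":0,"ay":0,"az":0}
  ]
}}

```text
time: 20.9
ee_pos: [421.0, 272.6, 94.4]
eef_rot: [[1.0, 0.023, -0.002], [0.023, -1.0, -0.001], [-0.002, 0.001, -1.0]]
force: [-0.1, -0.3, 0.1]
opening: 34.0
```

Call:
{"api": "arm_command", "payload": {
  "moves": [
    {"tx":0,"ty":0,"tz":0,"ax":0,"ay":0,"az":0},
    {"tx":0,"ty":0,"tz":0,"ax":0,"ay":0,"az":0},
    {"tx":0,"ty":0,"tz":0,"ax":0,"ay":0,"az":0},
    {"tx":0,"ty":0,"tz":0,"ax":0,"ay":0,"az":0},
    {"tx":0,"ty":0,"tz":0,"ax":0,"ay":0,"az":0}
  ],
  "jaw": 0.05
}}

```text
time: 21.4
ee_pos: [420.3, 273.3, 96.9]
eef_rot: [[1.0, 0.023, -0.002], [0.023, -1.0, 0.0], [-0.002, -0.0, -1.0]]
force: [-8.6, -1.3, 6.7]
opening: 10.0
```

```bash
python3 - <<'E'
from h import *
c=read_camera('wrist'); save(c,'w20')
s=observe(); p=s['ee_pos']; print(p,s['force'],s['opening'])
# arc plan relative to grip start
for th in np.arange(0.1,1.75,0.1):
    a0=np.pi-np.arctan2(52,152); a=a0-th
    d=161*np.array([np.cos(a)-np.cos(a0),np.sin(a)-np.sin(a0)])
    print(round(th,1),'tx',round(d[0]/10,2),'tz',round(-d[1]/10,2))
E
```

```text
[420.26760357 273.34425632  96.93712545] [-9.72360626 -0.82135453  6.78436652] 9.852116075002698
0.1 tx 0.6 tz -1.49
0.2 tx 1.34 tz -2.92
0.3 tx 2.22 tz -4.27
0.4 tx 3.23 tz -5.52
0.5 tx 4.36 tz -6.67
0.6 tx 5.6 tz -7.69
0.7 tx 6.94 tz -8.59
0.8 tx 8.36 tz -9.35
0.9 tx 9.85 tz -9.96
1.0 tx 11.39 tz -10.42
1.1 tx 12.97 tz -10.73
1.2 tx 14.57 tz -10.87
1.3 tx 16.18 tz -10.86
1.4 tx 17.78 tz -10.69
1.5 tx 19.35 tz -10.35
1.6 tx 20.89 tz -9.86
1.7 tx 22.36 tz -9.22
```

View pics/w20.png

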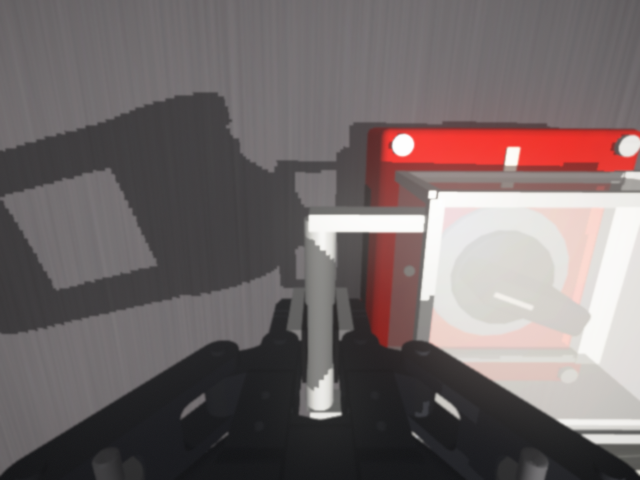

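Call:
{"api": "arm_command", "payload": {
  "moves": [
    {"tx":0.3,"ty":0,"tz":-0.75,"ax":0,"ay":0,"az":0},
    {"tx":0.9,"ty":0,"tz":-2.2,"ax":0,"ay":0,"az":0},
    {"tx":1.8,"ty":0,"tz":-3.6,"ax":0,"ay":0,"az":0},
    {"tx":2.7,"ty":0,"tz":-4.9,"ax":0,"ay":0,"az":0},
    {"tx":3.8,"ty":0,"tz":-6.1,"ax":0,"ay":0,"az":0}
  ]
}}

```text
time: 21.95
ee_pos: [456.0, 274.1, 158.0]
eef_rot: [[1.0, 0.024, -0.007], [0.024, -1.0, -0.001], [-0.007, 0.0, -1.0]]
force: [-18.0, -1.1, 13.4]
opening: 9.8
```

Call:
{"api": "arm_command", "payload": {
  "moves": [
    {"tx":0.9,"ty":0,"tz":-1.3,"ax":0,"ay":0,"az":0},
    {"tx":2.1,"ty":0,"tz":-2.3,"ax":0,"ay":0,"az":0},
    {"tx":3.5,"ty":0,"tz":-3.1,"ax":0,"ay":0,"az":0},
    {"tx":5.0,"ty":0,"tz":-3.8,"ax":0,"ay":0,"az":0},
    {"tx":6.5,"ty":0,"tz":-4.4,"ax":0,"ay":0,"az":0}
  ]
}}

```text
time: 22.45
ee_pos: [525.0, 275.4, 203.8]
eef_rot: [[1.0, 0.023, 0.002], [0.023, -1.0, 0.0], [0.002, -0.0, -1.0]]
force: [-4.0, -1.7, 5.9]
opening: 9.9
```

```bash
python3 - <<'E'
from h import *
c=read_camera('wrist'); save(c,'w21'); c=read_camera('scene'); save(c,'s2')
s=observe(); p=s['ee_pos']; print(p,s['force'],s['opening'])
E
```

```text
[526.94176866 275.48417853 204.36040998] [-5.14024979 -2.00385268 11.13752078] 9.844268577697065
```

View pics/w21.png

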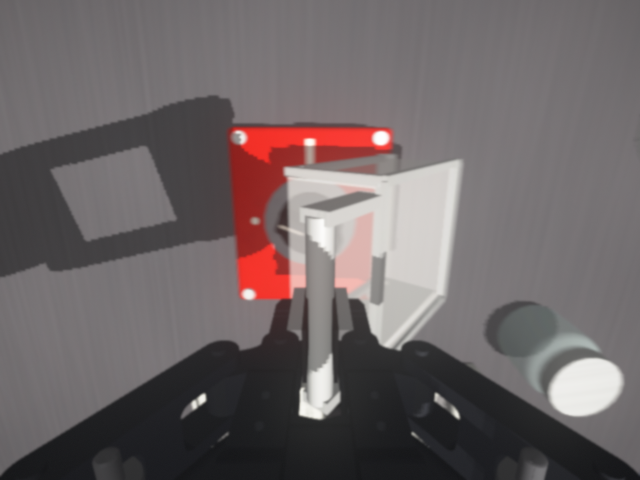

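View pics/s2.png

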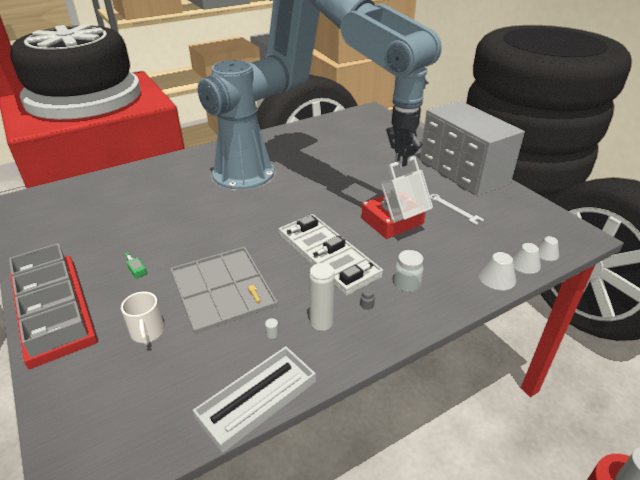

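Call:
{"api": "arm_command", "payload": {
  "moves": [
    {"tx":1.6,"ty":0,"tz":-0.5,"ax":0,"ay":0,"az":0},
    {"tx":3.2,"ty":0,"tz":-0.8,"ax":0,"ay":0,"az":0},
    {"tx":4.8,"ty":0,"tz":-0.9,"ax":0,"ay":0,"az":0},
    {"tx":6.4,"ty":0,"tz":-0.8,"ax":0,"ay":0,"az":0},
    {"tx":8.0,"ty":0,"tz":-0.5,"ax":0,"ay":0,"az":0}
  ]
}}

```text
time: 23.05
ee_pos: [605.7, 277.0, 208.3]
eef_rot: [[1.0, 0.023, 0.004], [0.023, -1.0, 0.0], [0.004, -0.0, -1.0]]
force: [-0.9, -0.3, 5.5]
opening: 8.9
```

Call:
{"api": "arm_command", "payload": {
  "moves": [
    {"tx":1.0,"ty":0,"tz":0.3,"ax":0,"ay":0,"az":0},
    {"tx":2.0,"ty":0,"tz":0.7,"ax":0,"ay":0,"az":0},
    {"tx":2.0,"ty":0,"tz":0.7,"ax":0,"ay":0,"az":0}
  ]
}}

```text
time: 23.35
ee_pos: [627.3, 277.4, 200.9]
eef_rot: [[1.0, 0.022, 0.007], [0.022, -1.0, 0.001], [0.007, -0.001, -1.0]]
force: [2.8, -2.3, 5.1]
opening: 9.5
```

```bash
python3 - <<'E'
from h import *
c=read_camera('wrist'); save(c,'w22'); c=read_camera('scene'); cv2.imwrite('pics/s3.png',cv2.resize(c['img'][100:260,330:480,::-1],None,fx=4,fy=3.7))
s=observe(); p=s['ee_pos']; print(p,s['force'],s['opening'])
E
```

```text
[626.8179337  277.35285881 201.14425571] [ 3.50782977 -2.51144774  5.53558444] 9.6801674255953
```

View pics/s3.png

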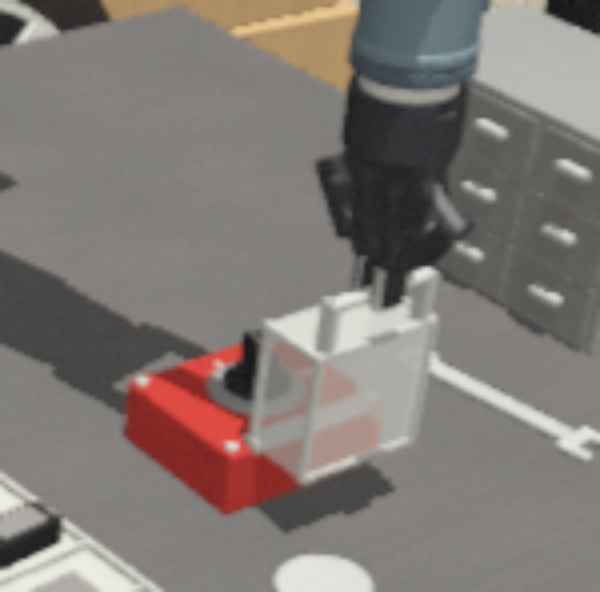

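Call:
{"api": "arm_command", "payload": {
  "moves": [
    {"tx":0.8,"ty":0,"tz":0.3,"ax":0,"ay":0,"az":0},
    {"tx":1.5,"ty":0,"tz":0.6,"ax":0,"ay":0,"az":0},
    {"tx":1.5,"ty":0,"tz":0.6,"ax":0,"ay":0,"az":0}
  ]
}}

```text
time: 23.75
ee_pos: [641.4, 277.6, 194.9]
eef_rot: [[1.0, 0.022, 0.005], [0.022, -1.0, 0.001], [0.005, -0.0, -1.0]]
force: [1.1, -2.0, 7.8]
opening: 9.1
```

Call:
{"api": "arm_command", "payload": {
  "moves": [
    {"tx":0,"ty":0,"tz":0,"ax":0,"ay":0,"az":0},
    {"tx":0,"ty":0,"tz":0,"ax":0,"ay":0,"az":0},
    {"tx":0,"ty":0,"tz":0,"ax":0,"ay":0,"az":0},
    {"tx":0,"ty":0,"tz":0,"ax":0,"ay":0,"az":0}
  ],
  "jaw": 0.45
}}

```text
time: 24.15
ee_pos: [638.8, 278.0, 191.8]
eef_rot: [[1.0, 0.023, -0.0], [0.023, -1.0, 0.0], [-0.0, -0.0, -1.0]]
force: [0.4, 0.6, -0.1]
opening: 38.7
```

Call:
{"api": "arm_command", "payload": {
  "moves": [
    {"tx":0,"ty":0,"tz":-2,"ax":0,"ay":0,"az":0},
    {"tx":0,"ty":0,"tz":-4,"ax":0,"ay":0,"az":0},
    {"tx":0,"ty":0,"tz":-7,"ax":0,"ay":0,"az":0}
  ]
}}

```text
time: 24.45
ee_pos: [637.7, 277.8, 260.4]
eef_rot: [[1.0, 0.023, -0.004], [0.023, -1.0, -0.001], [-0.004, 0.001, -1.0]]
force: [0.2, -0.4, 0.1]
opening: 38.2
```

```bash
python3 - <<'E'
from h import *
c=read_camera('wrist'); save(c,'w23'); c=read_camera('scene'); cv2.imwrite('pics/s4.png',cv2.resize(c['img'][100:260,330:480,::-1],None,fx=4,fy=3.7))
go(516,274,210,70)
E
```

```text
t=24.55 pos [641.  278.6 267.4] yaw 1.3 open 38.0 F [ 0.4 -0.8  1.3]
-> t [-12.55   0.18   5.64] a [ 0.003 -0.008 -1.199] rows 2.7526558363339 7.994835327636547
```

View pics/s4.png

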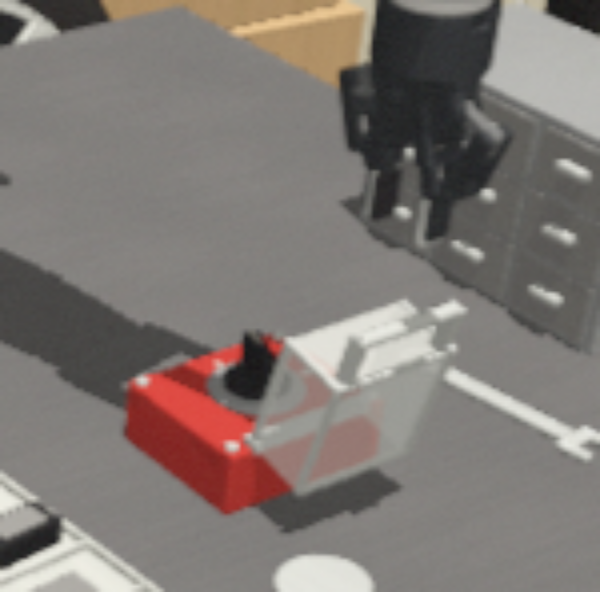

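View pics/w23.png

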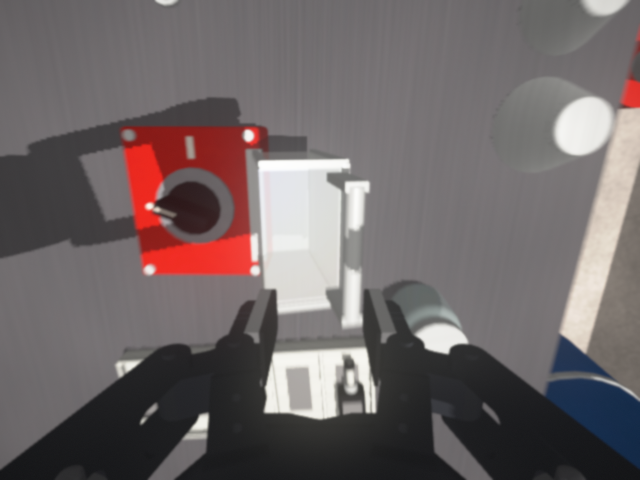

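Call:
{"api": "arm_command", "payload": {
  "moves": [
    {"tx":-3.5,"ty":0,"tz":0,"ax":0,"ay":0,"az":-0.15},
    {"tx":-7,"ty":0,"tz":0,"ax":0,"ay":0,"az":-0.3},
    {"tx":-10,"ty":0,"tz":1,"ax":0,"ay":0,"az":-0.45},
    {"tx":-13,"ty":0,"tz":2,"ax":0,"ay":0,"az":-0.6},
    {"tx":-13,"ty":0.2,"tz":3,"ax":0,"ay":0,"az":-0.75}
  ]
}}

```text
time: 25.05
ee_pos: [505.2, 273.4, 230.9]
eef_rot: [[0.71, 0.704, -0.003], [0.704, -0.71, -0.0], [-0.002, -0.002, -1.0]]
force: [-0.1, 0.0, 0.2]
opening: 38.5
```

```bash
python3 - <<'E'
from h import *
go(505,274,210,70)
E
```

```text
t=25.05 pos [505.2 273.4 230.9] yaw 44.8 open 38.5 F [-0.1  0.   0.2]
-> t [ 0.03 -0.05  2.09] a [-0.002  0.002 -0.441] rows 0.4172630191118909 2.939421648110626
```

Call:
{"api": "arm_command", "payload": {
  "moves": [
    {"tx":0,"ty":0,"tz":1,"ax":0,"ay":0,"az":-0.15},
    {"tx":0,"ty":0,"tz":2,"ax":0,"ay":0,"az":-0.3},
    {"tx":0,"ty":0,"tz":2,"ax":0,"ay":0,"az":-0.44},
    {"tx":0,"ty":0,"tz":2,"ax":0,"ay":0,"az":-0.44}
  ]
}}

```text
time: 25.45
ee_pos: [508.4, 272.8, 210.9]
eef_rot: [[0.349, 0.937, -0.002], [0.937, -0.349, -0.0], [-0.001, -0.001, -1.0]]
force: [-0.1, 0.2, -0.0]
opening: 38.2
```

```bash
python3 - <<'E'
from h import *
c=read_camera('wrist'); save(c,'w24')
go(505,274,210,70)
for d in mark_of('selector_grip','wrist')[:2]: print(np.round(d['uv']),round(d['p'],2),unproj(c,d['uv'],97).round(1))
E
```

```text
t=25.50 pos [508.7 272.9 211.4] yaw 69.3 open 38.8 F [0.2 0.4 0.2]
-> t [-0.03 -0.39  0.14] a [-0.001  0.    -0.012] rows 0.08261794663064097 0.07876446699515632
[326. 241.] 0.81 [517.3 274.6  97. ]
```

View pics/w24.png

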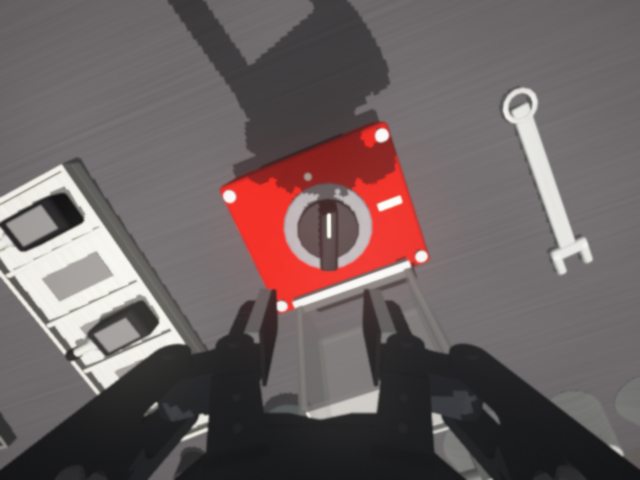

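```bash
python3 - <<'E'
from h import *
c=read_camera('wrist')
P=[unproj(c,uv,61)[:2] for uv in [(229,197),(382,135),(421,257),(282,306)]]
print(np.round(P,1),np.mean(P,0).round(1))
a=P[3]-P[0]; b=P[2]-P[1]; e=P[1]-P[0]; print([np.degrees(np.arctan2(*v[::-1])).round(1) for v in (a,b,e)])
cv2.imwrite('pics/w25.png',cv2.resize(c['img'][150:300,240:420,::-1],None,fx=4,fy=4,interpolation=cv2.INTER_CUBIC))
go(518,274,78,70)
E
```

```text
[[463.5 208. ]
 [461.3 344.5]
 [573.5 345.2]
 [574.8 210.3]] [518.3 277. ]
[np.float64(1.2), np.float64(0.4), np.float64(90.9)]
t=25.60 pos [509.1 273.  211.9] yaw 69.3 open 38.3 F [ 0.   0.1 -0.2]
-> t [ 0.41  0.8  13.39] a [ 0.    -0.    -0.012] rows 2.684410823413855 0.08130431666106001
```

View pics/w25.png

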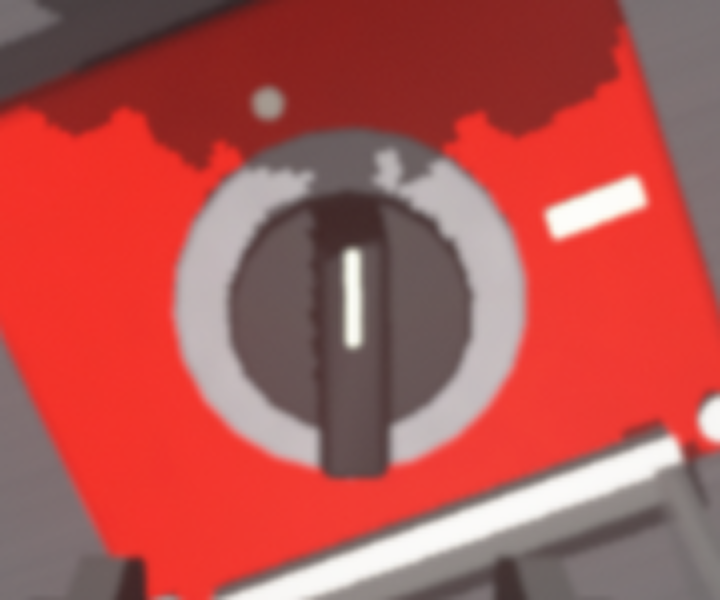

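```bash
python3 - <<'E'
from h import *
c=read_camera('wrist')
for uv,z in [((328.5,235),104),((327.8,226),62),((327.8,226),70)]: print(unproj(c,uv,z).round(1))
go(518,276.5,79,69.3)
E
```

```text
[512.3 278.8 104. ]
[517.  277.4  62. ]
[514.8 278.1  70. ]
t=25.65 pos [509.2 273.  212.1] yaw 69.3 open 38.6 F [0.4 0.4 0. ]
-> t [ 0.64  0.7  13.31] a [ 0.    -0.     0.001] rows 2.6679235704714293 0.004613814365652295
```

Call:
{"api": "arm_command", "payload": {
  "moves": [
    {"tx":0.6,"ty":0.7,"tz":4,"ax":0,"ay":0,"az":0},
    {"tx":0.6,"ty":0.7,"tz":8,"ax":0,"ay":0,"az":0},
    {"tx":0.6,"ty":0.7,"tz":9,"ax":0,"ay":0,"az":0},
    {"tx":0.6,"ty":0.7,"tz":9,"ax":0,"ay":0,"az":0}
  ]
}}

```text
time: 26.05
ee_pos: [516.4, 275.7, 120.3]
eef_rot: [[0.351, 0.936, -0.004], [0.936, -0.351, -0.001], [-0.003, -0.003, -1.0]]
force: [-0.8, -0.6, 1.1]
opening: 38.5
```

```bash
python3 - <<'E'
from h import *
c=read_camera('wrist'); save(c,'w26')
go(518,276.5,79,69.3)
E
```

```text
t=26.10 pos [517.8 276.1 122.4] yaw 69.4 open 38.2 F [1.  0.6 0.3]
-> t [0.04 0.   4.34] a [-0.     0.     0.003] rows 0.8674219304387638 0.017426917509301892
```

View pics/w26.png

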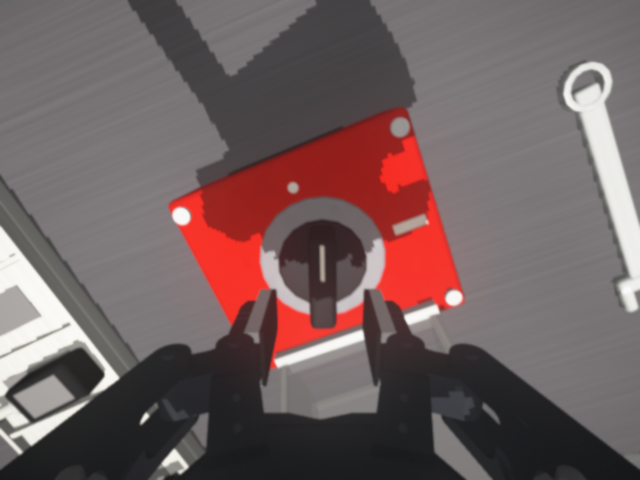

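Call:
{"api": "arm_command", "payload": {
  "moves": [
    {"tx":0,"ty":0,"tz":2,"ax":0,"ay":0,"az":0},
    {"tx":0,"ty":0,"tz":4,"ax":0,"ay":0,"az":0},
    {"tx":0,"ty":0,"tz":4.3,"ax":0,"ay":0,"az":0},
    {"tx":0,"ty":0,"tz":4.3,"ax":0,"ay":0,"az":0}
  ]
}}

```text
time: 26.5
ee_pos: [518.6, 276.4, 80.5]
eef_rot: [[0.351, 0.937, 0.002], [0.937, -0.351, 0.0], [0.001, 0.001, -1.0]]
force: [-0.2, -0.5, -0.1]
opening: 39.0
```

Call:
{"api": "arm_command", "payload": {
  "moves": [
    {"tx":0,"ty":0,"tz":0,"ax":0,"ay":0,"az":0},
    {"tx":0,"ty":0,"tz":0,"ax":0,"ay":0,"az":0},
    {"tx":0,"ty":0,"tz":0,"ax":0,"ay":0,"az":0},
    {"tx":0,"ty":0,"tz":0,"ax":0,"ay":0,"az":0}
  ],
  "jaw": 0.05
}}

```text
time: 26.9
ee_pos: [518.8, 276.0, 81.1]
eef_rot: [[0.35, 0.937, 0.002], [0.937, -0.35, -0.0], [0.001, 0.002, -1.0]]
force: [-2.3, -3.5, 6.9]
opening: 13.0
```

```bash
python3 - <<'E'
from h import *
c=read_camera('wrist'); save(c,'w27')
go(518,276.5,79,0.9)
E
```

```text
t=26.95 pos [518.8 276.   81.1] yaw 69.5 open 13.0 F [-1.7 -3.3  6.4]
-> t [ 0.02 -0.1   0.21] a [ 0.002 -0.002  1.197] rows 0.04659837844098264 7.985362902014914
```

View pics/w27.png

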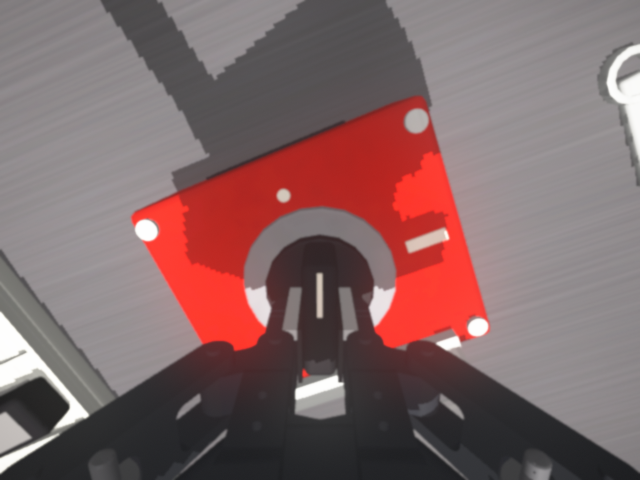

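Call:
{"api": "arm_command", "payload": {
  "moves": [
    {"tx":0,"ty":0,"tz":0,"ax":0,"ay":0,"az":0.12},
    {"tx":0,"ty":0,"tz":0,"ax":0,"ay":0,"az":0.24},
    {"tx":0,"ty":0,"tz":0,"ax":0,"ay":0,"az":0.36},
    {"tx":0,"ty":0,"tz":0,"ax":0,"ay":0,"az":0.48},
    {"tx":0,"ty":0,"tz":0,"ax":0,"ay":0,"az":0.6}
  ]
}}

```text
time: 27.45
ee_pos: [517.6, 274.3, 81.1]
eef_rot: [[0.82, 0.572, -0.001], [0.572, -0.82, -0.004], [-0.003, 0.002, -1.0]]
force: [-7.2, -10.8, 13.8]
opening: 12.8
```

Call:
{"api": "arm_command", "payload": {
  "moves": [
    {"tx":0,"ty":0,"tz":0,"ax":0,"ay":0,"az":0.12},
    {"tx":0,"ty":0,"tz":0,"ax":0,"ay":0,"az":0.24},
    {"tx":0,"ty":0,"tz":0,"ax":0,"ay":0,"az":0.36},
    {"tx":0,"ty":0,"tz":0,"ax":0,"ay":0,"az":0.48},
    {"tx":0,"ty":0,"tz":0,"ax":0,"ay":0,"az":0.56}
  ]
}}

```text
time: 27.95
ee_pos: [515.7, 273.6, 81.0]
eef_rot: [[0.999, 0.049, -0.005], [0.049, -0.999, -0.005], [-0.006, 0.005, -1.0]]
force: [-16.5, -13.8, 20.1]
opening: 12.7
```

```bash
python3 - <<'E'
from h import *
c=read_camera('wrist'); save(c,'w28')
go(518,276.5,79,0.9)
E
```

```text
t=28.00 pos [515.7 273.6  81.1] yaw 2.6 open 12.8 F [-15.2 -15.1  20.6]
-> t [ 0.25 -0.28  0.2 ] a [0.005 0.005 0.03 ] rows 0.08478281778256384 0.2076273368747769
```

View pics/w28.png

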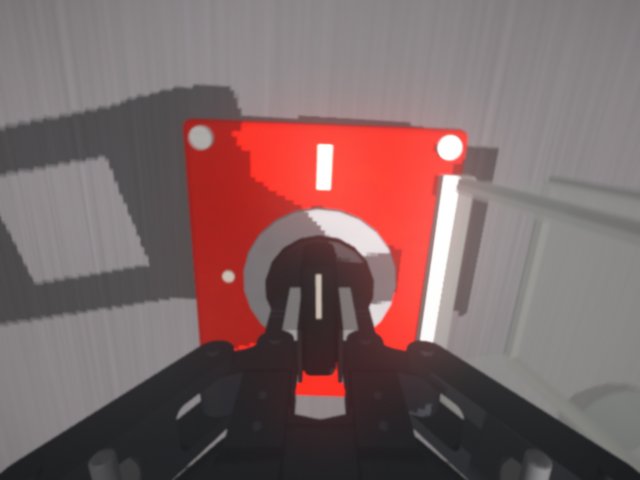

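Call:
{"api": "arm_command", "payload": {
  "moves": [
    {"tx":-0.1,"ty":0.2,"tz":-0.1,"ax":0,"ay":0,"az":0.02},
    {"tx":-0.2,"ty":0.3,"tz":-0.2,"ax":0,"ay":0,"az":0.035},
    {"tx":-0.2,"ty":0.3,"tz":-0.2,"ax":0,"ay":0,"az":0.035},
    {"tx":-0.2,"ty":0.3,"tz":-0.2,"ax":0,"ay":0,"az":0.035}
  ]
}}

```text
time: 28.4
ee_pos: [515.4, 273.3, 81.2]
eef_rot: [[1.0, 0.018, -0.001], [0.018, -1.0, 0.0], [-0.001, -0.0, -1.0]]
force: [-4.9, 1.6, 0.4]
opening: 12.8
```

```bash
python3 - <<'E'
from h import *
c=read_camera('wrist'); save(c,'w29')
go(518,276.5,79,0.9)
P=[unproj(c,uv,61)[:2] for uv in [(201,137),(450,147)]]; print(P, np.degrees(np.arctan2((P[1]-P[0])[1],(P[1]-P[0])[0])))
cv2.imwrite('pics/w29z.png',cv2.resize(c['img'][110:350,180:480,::-1],None,fx=2.5,fy=2.5,interpolation=cv2.INTER_CUBIC))
E
```

```text
t=28.45 pos [515.4 273.3  81.2] yaw 1.1 open 13.2 F [-5.8  2.2  2. ]
-> t [ 0.27 -0.31  0.22] a [-0.     0.001  0.003] rows 0.09267759617785142 0.019836828442486007
[array([461.49697533, 344.91998131]), array([573.55404405, 342.60935937])] -1.1812742224359043
```

View pics/w29z.png

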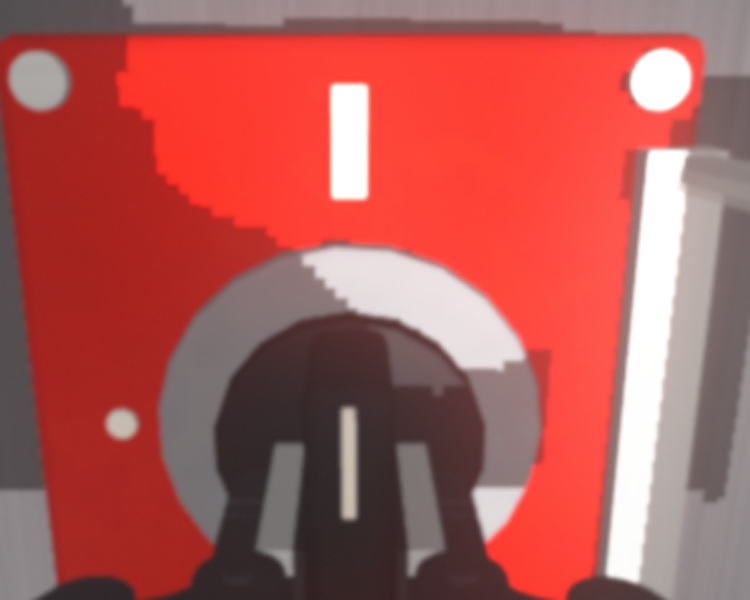

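Call:
{"api": "arm_command", "payload": {
  "moves": [
    {"tx":0,"ty":0,"tz":0,"ax":0,"ay":0,"az":0},
    {"tx":0,"ty":0,"tz":0,"ax":0,"ay":0,"az":0},
    {"tx":0,"ty":0,"tz":0,"ax":0,"ay":0,"az":0},
    {"tx":0,"ty":0,"tz":0,"ax":0,"ay":0,"az":0}
  ],
  "jaw": 0.45
}}

```text
time: 28.85
ee_pos: [516.6, 272.9, 81.3]
eef_rot: [[1.0, 0.018, 0.001], [0.018, -1.0, 0.0], [0.001, -0.0, -1.0]]
force: [-0.0, -1.1, 0.3]
opening: 38.5
```

Call:
{"api": "arm_command", "payload": {
  "moves": [
    {"tx":0,"ty":0,"tz":-3,"ax":0,"ay":0,"az":0},
    {"tx":0,"ty":0,"tz":-7,"ax":0,"ay":0,"az":0},
    {"tx":0,"ty":0,"tz":-11,"ax":0,"ay":0,"az":0},
    {"tx":0,"ty":0,"tz":-15,"ax":0,"ay":0,"az":0},
    {"tx":0,"ty":0,"tz":-18,"ax":0,"ay":0,"az":0}
  ]
}}

```text
time: 29.35
ee_pos: [516.8, 273.1, 264.3]
eef_rot: [[1.0, 0.018, 0.004], [0.018, -1.0, 0.001], [0.004, -0.001, -1.0]]
force: [0.6, -0.1, -0.6]
opening: 38.4
```

```bash
python3 - <<'E'
from h import *
c=read_camera('wrist'); save(c,'w30')
cv2.imwrite('pics/w30z.png',cv2.resize(c['img'][110:350,180:480,::-1],None,fx=2.5,fy=2.5,interpolation=cv2.INTER_CUBIC))
c=read_camera('top'); cv2.imwrite('pics/t2.png',cv2.resize(c['img'][160:360,160:520,::-1],None,fx=2.2,fy=2.2))
go(640,275,265,1.3)
E
```

```text
t=29.45 pos [518.8 273.8 267.1] yaw 1.0 open 38.3 F [-0.   0.1  0.6]
-> t [12.12  0.1   0.34] a [-0.003 -0.01  -0.005] rows 2.4241010055638363 0.07715715857076398
```

View pics/w30z.png

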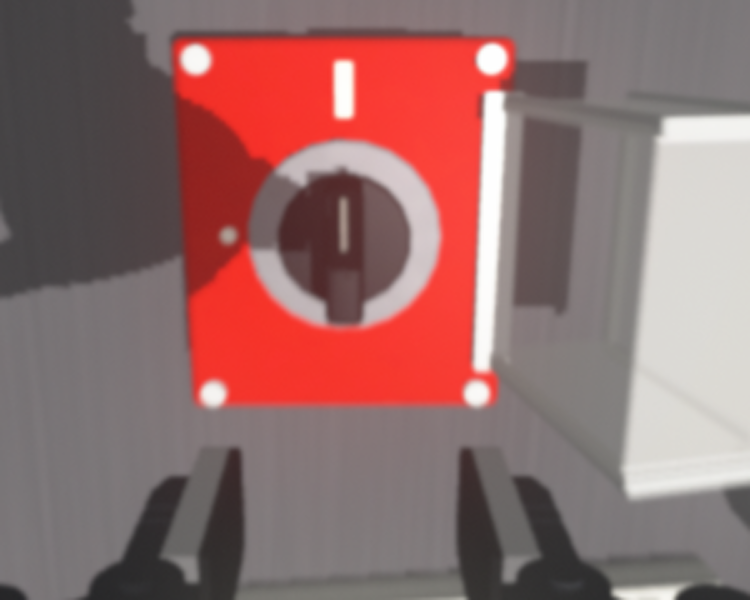

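View pics/t2.png

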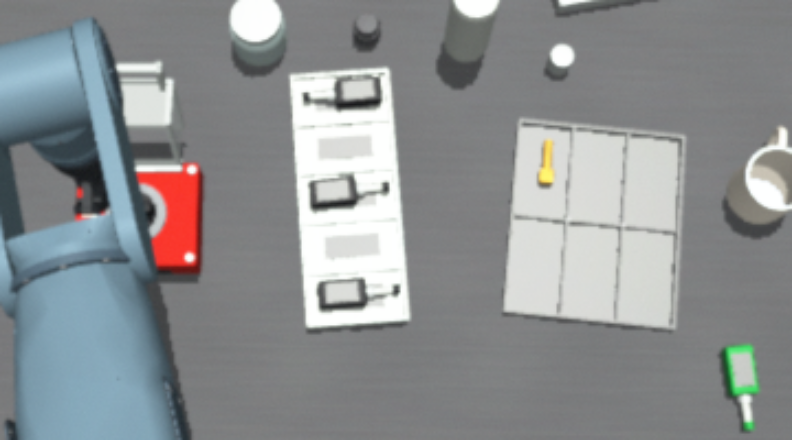

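Call:
{"api": "arm_command", "payload": {
  "moves": [
    {"tx":4.5,"ty":0,"tz":0,"ax":0,"ay":0,"az":0},
    {"tx":9,"ty":0,"tz":0,"ax":0,"ay":0,"az":0},
    {"tx":13.5,"ty":-0.1,"tz":0,"ax":0,"ay":0,"az":0},
    {"tx":14.1,"ty":-0.1,"tz":0,"ax":0,"ay":0,"az":0},
    {"tx":14.1,"ty":-0.1,"tz":0,"ax":0,"ay":0,"az":0}
  ],
  "jaw": 0.4
}}

```text
time: 29.95
ee_pos: [657.4, 275.8, 258.3]
eef_rot: [[1.0, 0.017, -0.003], [0.017, -1.0, -0.001], [-0.003, 0.001, -1.0]]
force: [0.1, 0.3, 0.3]
opening: 33.7
```

```bash
python3 - <<'E'
from h import *
c=read_camera('wrist'); save(c,'w31')
go(658,276,181,1.1); print(proj(c,[658,276,197.5]))
for d in mark_of('guard_bar','wrist')[:2]: print(np.round(d['uv']),round(d['p'],2),unproj(c,d['uv'],197.5).round(1))
E
```

```text
t=30.00 pos [656.4 276.2 259.2] yaw 1.0 open 33.5 F [-1.2 -0.4  0.7]
-> t [0.18 0.02 7.82] a [ 0.001  0.003 -0.002] rows 1.5640295185469382 0.02153757469189975
[320.12188592 256.27170988]
[321. 250.] 0.67 [658.5 279.9 197.5]
[282. 392.] 0.35 [632.8 172.8 197.5]
```

View pics/w31.png

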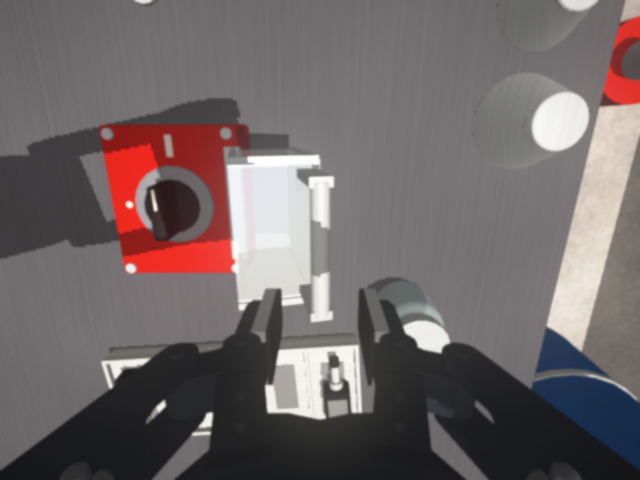

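Call:
{"api": "arm_command", "payload": {
  "moves": [
    {"tx":0,"ty":0,"tz":3,"ax":0,"ay":0,"az":0},
    {"tx":0,"ty":0,"tz":6,"ax":0,"ay":0,"az":0},
    {"tx":0,"ty":0,"tz":7.7,"ax":0,"ay":0,"az":0},
    {"tx":0,"ty":0,"tz":7.7,"ax":0,"ay":0,"az":0}
  ]
}}

```text
time: 30.45
ee_pos: [654.2, 276.4, 181.0]
eef_rot: [[1.0, 0.019, -0.005], [0.019, -1.0, -0.001], [-0.006, 0.001, -1.0]]
force: [-0.7, 0.1, 0.1]
opening: 34.2
```

Call:
{"api": "arm_command", "payload": {
  "moves": [
    {"tx":0,"ty":0,"tz":0,"ax":0,"ay":0,"az":0},
    {"tx":0,"ty":0,"tz":0,"ax":0,"ay":0,"az":0},
    {"tx":0,"ty":0,"tz":0,"ax":0,"ay":0,"az":0},
    {"tx":0,"ty":0,"tz":0,"ax":0,"ay":0,"az":0}
  ],
  "jaw": 0.05
}}

```text
time: 30.85
ee_pos: [657.5, 276.9, 186.3]
eef_rot: [[1.0, 0.018, 0.002], [0.018, -1.0, 0.001], [0.002, -0.001, -1.0]]
force: [-4.0, 0.1, 5.8]
opening: 9.2
```

```bash
python3 - <<'E'
from h import *
s=observe(); p=s['ee_pos']; print(p,s['force'],s['opening'])
c=read_camera('wrist'); save(c,'w32')
a0=np.pi-np.arctan2(52,152); a1=a0-1.8
for th in np.arange(1.7,-0.01,-0.1):
    a=a0-th
    d=161*np.array([np.cos(a)-np.cos(a1),np.sin(a)-np.sin(a1)])
    print(round(th,1),'tx',round(d[0]/10,2),'tz',round(-d[1]/10,2))
E
```

```text
[657.51237959 276.91601817 186.29820828] [-4.04546795  0.11832564  5.83832558] 9.176911409761708
1.7 tx -1.41 tz -0.78
1.6 tx -2.88 tz -1.42
1.5 tx -4.42 tz -1.91
1.4 tx -5.99 tz -2.25
1.3 tx -7.59 tz -2.42
1.2 tx -9.2 tz -2.44
1.1 tx -10.8 tz -2.29
1.0 tx -12.38 tz -1.98
0.9 tx -13.92 tz -1.52
0.8 tx -15.41 tz -0.91
0.7 tx -16.83 tz -0.15
0.6 tx -18.17 tz 0.75
0.5 tx -19.41 tz 1.77
0.4 tx -20.54 tz 2.92
0.3 tx -21.55 tz 4.17
0.2 tx -22.43 tz 5.52
0.1 tx -23.17 tz 6.94
-0.0 tx -23.77 tz 8.44
```

View pics/w32.png

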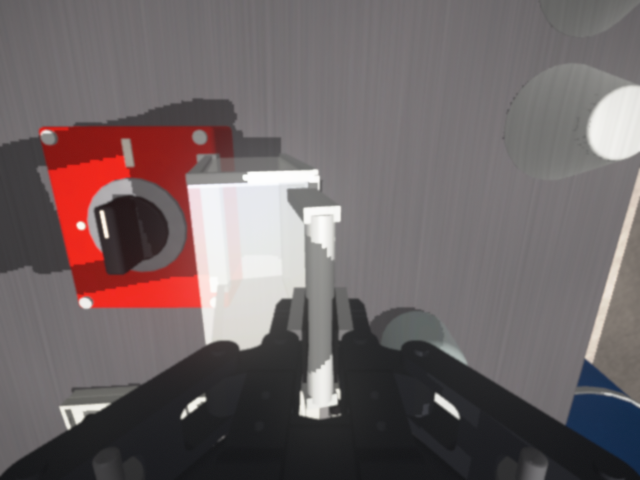

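Call:
{"api": "arm_command", "payload": {
  "moves": [
    {"tx":-1.4,"ty":0,"tz":-0.8,"ax":0,"ay":0,"az":0},
    {"tx":-2.9,"ty":0,"tz":-1.5,"ax":0,"ay":0,"az":0},
    {"tx":-4.4,"ty":0,"tz":-2.0,"ax":0,"ay":0,"az":0},
    {"tx":-6.0,"ty":0,"tz":-2.4,"ax":0,"ay":0,"az":0},
    {"tx":-7.6,"ty":0,"tz":-2.6,"ax":0,"ay":0,"az":0}
  ]
}}

```text
time: 31.4
ee_pos: [583.1, 275.5, 213.0]
eef_rot: [[1.0, 0.018, 0.008], [0.018, -1.0, 0.002], [0.008, -0.001, -1.0]]
force: [2.6, 0.5, 7.8]
opening: 9.4
```

Call:
{"api": "arm_command", "payload": {
  "moves": [
    {"tx":-1.6,"ty":0,"tz":0,"ax":0,"ay":0,"az":0},
    {"tx":-3.2,"ty":0,"tz":0.1,"ax":0,"ay":0,"az":0},
    {"tx":-4.8,"ty":0,"tz":0.4,"ax":0,"ay":0,"az":0},
    {"tx":-6.3,"ty":0,"tz":0.9,"ax":0,"ay":0,"az":0},
    {"tx":-7.8,"ty":0,"tz":1.5,"ax":0,"ay":0,"az":0}
  ]
}}

```text
time: 31.9
ee_pos: [504.8, 274.0, 197.9]
eef_rot: [[1.0, 0.018, 0.007], [0.018, -1.0, 0.001], [0.007, -0.001, -1.0]]
force: [1.5, -0.8, 10.2]
opening: 9.1
```

```bash
python3 - <<'E'
from h import *
s=observe(); p=s['ee_pos']; print(p,s['force'],s['opening'])
c=read_camera('scene'); cv2.imwrite('pics/s5.png',cv2.resize(c['img'][100:260,330:480,::-1],None,fx=4,fy=3.7))
E
```

```text
[504.76039869 273.99189737 197.90183843] [ 1.49031689 -0.79203912 10.22947707] 9.074374276675272
```

View pics/s5.png

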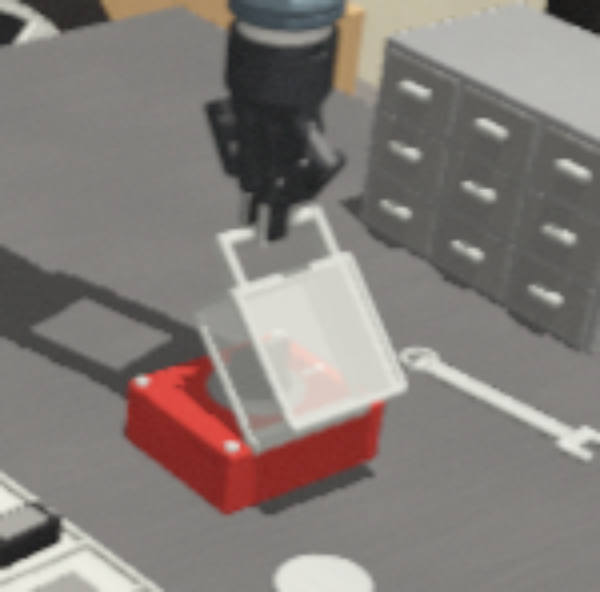

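Call:
{"api": "arm_command", "payload": {
  "moves": [
    {"tx":-1.4,"ty":0,"tz":0.7,"ax":0,"ay":0,"az":0},
    {"tx":-2.8,"ty":0,"tz":1.6,"ax":0,"ay":0,"az":0},
    {"tx":-4.0,"ty":0,"tz":2.6,"ax":0,"ay":0,"az":0},
    {"tx":-5.1,"ty":0,"tz":3.7,"ax":0,"ay":0,"az":0},
    {"tx":-6.2,"ty":0,"tz":5.0,"ax":0,"ay":0,"az":0}
  ]
}}

```text
time: 32.45
ee_pos: [442.2, 272.7, 146.4]
eef_rot: [[1.0, 0.018, 0.005], [0.018, -1.0, 0.001], [0.005, -0.0, -1.0]]
force: [4.4, -2.2, -2.5]
opening: 9.7
```

Call:
{"api": "arm_command", "payload": {
  "moves": [
    {"tx":-0.5,"ty":0,"tz":0.7,"ax":0,"ay":0,"az":0},
    {"tx":-0.9,"ty":0,"tz":1.4,"ax":0,"ay":0,"az":0},
    {"tx":-1.3,"ty":0,"tz":2.1,"ax":0,"ay":0,"az":0},
    {"tx":-1.6,"ty":0,"tz":2.8,"ax":0,"ay":0,"az":0},
    {"tx":-1.9,"ty":0,"tz":3.4,"ax":0,"ay":0,"az":0}
  ]
}}

```text
time: 32.95
ee_pos: [422.7, 272.4, 110.8]
eef_rot: [[1.0, 0.018, 0.002], [0.018, -1.0, 0.0], [0.002, -0.0, -1.0]]
force: [6.5, -1.3, 0.2]
opening: 9.6
```

```bash
python3 - <<'E'
from h import *
s=observe(); p=s['ee_pos']; print(p,s['force'],s['opening'])
c=read_camera('scene'); cv2.imwrite('pics/s6.png',cv2.resize(c['img'][100:260,330:480,::-1],None,fx=4,fy=3.7))
E
```

```text
[422.70439115 272.36927844 110.77566765] [ 6.45410419 -1.27013226  0.19322134] 9.59680795739785
```

View pics/s6.png

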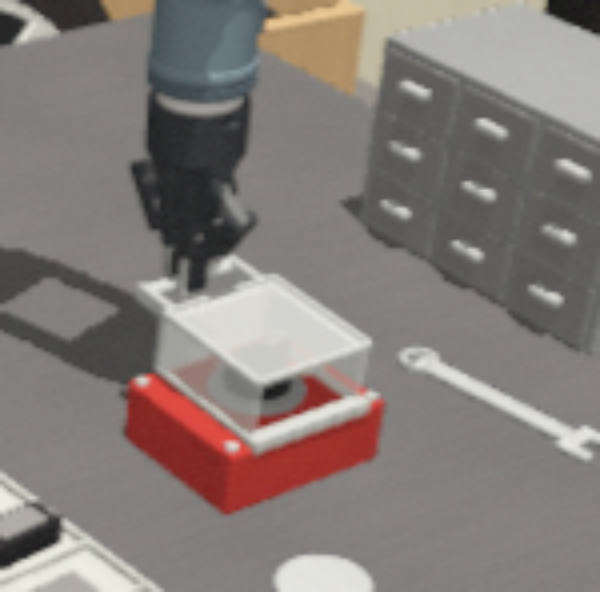

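Call:
{"api": "arm_command", "payload": {
  "moves": [
    {"tx":-0.1,"ty":0,"tz":0.3,"ax":0,"ay":0,"az":0},
    {"tx":-0.1,"ty":0,"tz":0.6,"ax":0,"ay":0,"az":0},
    {"tx":-0.1,"ty":0,"tz":0.8,"ax":0,"ay":0,"az":0},
    {"tx":-0.1,"ty":0,"tz":0.8,"ax":0,"ay":0,"az":0}
  ]
}}

```text
time: 33.4
ee_pos: [420.3, 272.3, 104.4]
eef_rot: [[1.0, 0.018, -0.002], [0.018, -1.0, -0.001], [-0.002, 0.001, -1.0]]
force: [-5.5, -4.6, 16.7]
opening: 9.3
```

Call:
{"api": "arm_command", "payload": {
  "moves": [
    {"tx":0,"ty":0,"tz":-0.1,"ax":0,"ay":0,"az":0},
    {"tx":0,"ty":0,"tz":-0.1,"ax":0,"ay":0,"az":0},
    {"tx":0,"ty":0,"tz":-0.1,"ax":0,"ay":0,"az":0},
    {"tx":0,"ty":0,"tz":-0.1,"ax":0,"ay":0,"az":0}
  ],
  "jaw": 0.4
}}

```text
time: 33.8
ee_pos: [420.4, 272.3, 103.5]
eef_rot: [[1.0, 0.018, -0.001], [0.018, -1.0, -0.0], [-0.001, 0.0, -1.0]]
force: [0.2, -0.9, 1.2]
opening: 34.0
```

Call:
{"api": "arm_command", "payload": {
  "moves": [
    {"tx":0,"ty":0,"tz":-2,"ax":0,"ay":0,"az":0},
    {"tx":0,"ty":0,"tz":-5,"ax":0,"ay":0,"az":0},
    {"tx":0,"ty":0,"tz":-10,"ax":0,"ay":0,"az":0},
    {"tx":0,"ty":0,"tz":-15,"ax":0,"ay":0,"az":0},
    {"tx":0,"ty":0,"tz":-15,"ax":0,"ay":0,"az":0}
  ]
}}

```text
time: 34.3
ee_pos: [424.6, 273.8, 261.6]
eef_rot: [[1.0, 0.018, 0.012], [0.018, -1.0, 0.005], [0.012, -0.004, -1.0]]
force: [0.2, 0.3, 1.0]
opening: 34.3
```

```bash
python3 - <<'E'
from h import *
c=read_camera('wrist'); save(c,'w33')
c=read_camera('scene'); save(c,'s7')
c=read_camera('top'); save(c,'t3')
go(470,290,260,2)
E
```

```text
t=34.45 pos [420.6 272.2 253.4] yaw 1.0 open 34.1 F [ 0.2 -1.1 -0.5]
-> t [ 4.98 -1.69 -0.66] a [ 0.     0.001 -0.017] rows 1.0590040731856858 0.11332051738832007
```

View pics/w33.png

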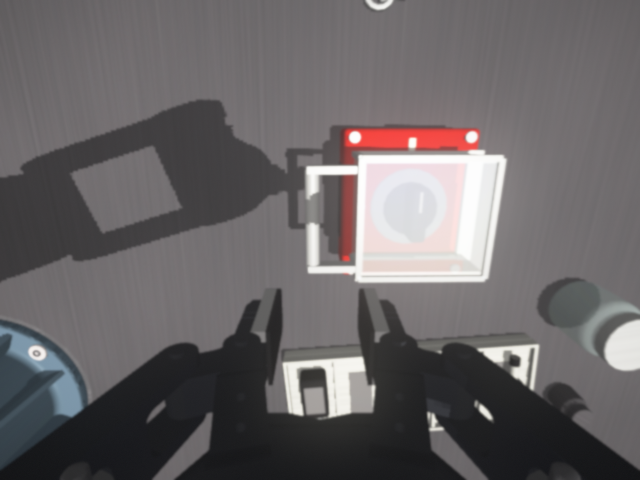

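View pics/s7.png

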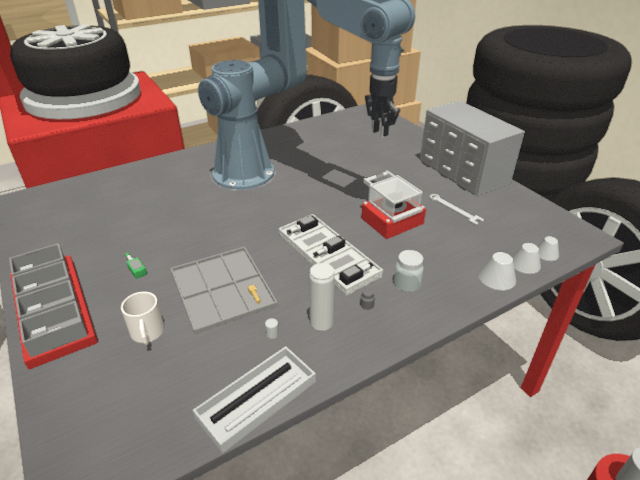

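View pics/t3.png

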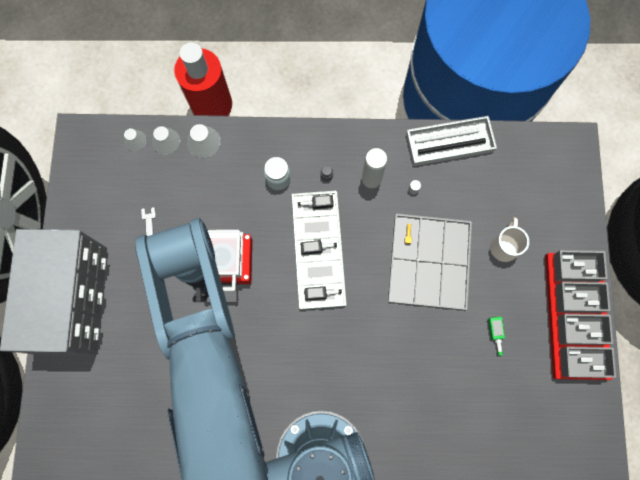

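```bash
python3 - <<'E'
from h import *
w=read_camera('wrist'); t=read_camera('top'); s=read_camera('scene')
a=cv2.resize(w['img'][120:290,300:510],(400,324),interpolation=cv2.INTER_CUBIC)
b=cv2.resize(t['img'][185:315,285:355],(240,445))[:324]
d=cv2.resize(s['img'][205:300,270:390],(400,270))
o=np.zeros((600,650,3),np.uint8); o[:324,:400]=a; o[:324,405:645]=b; o[328:598,:400]=d
cv2.imwrite('pics/fin.png',o[:,:,::-1]); print(observe()['force'],observe()['time'])
E
```

```text
[ 0.14862916 -0.60709684 -0.31452788] 34.6
```

View pics/fin.png

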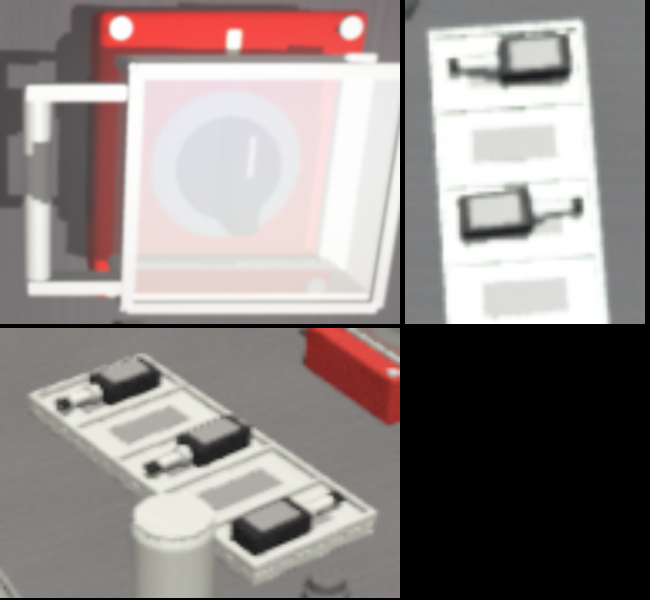

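```bash
python3 - <<'E'
from h import *
w=read_camera('wrist')
p=unproj(w,(432.3,191.9),104);q=unproj(w,(430.7,212.9),104); print(p,q,np.degrees(np.arctan2(p[1]-q[1],p[0]-q[0])))
s1,s2=unproj(w,(300+121*.525,120+28*.525),61),unproj(w,(300+351*.525,120+28*.525),61); print(np.degrees(np.arctan2(s2[1]-s1[1],s2[0]-s1[0])))
E
```

```text
[513.37046447 298.20482442 104.        ] [514.07561412 280.23328798 104.        ] 92.24696338521842
1.0088416451416033
```

```bash
python3 -c "
from h import *
print(finish_job())"
```

```text
the job is handed in; nothing more can be done
None
```

The job is done and handed in at about 34.7 s on the robot's clock.

- **Sensors:** There were three wheel sensors, and each now lies flat in its own pocket (1, 3 and 5). The last overhead and scene pictures show them there. The tray holds only the brass valve body, and the green look-alike was left where it was.
- **Guard and knob:** I swung the guard back onto its stop, where it stayed by itself. I then turned the knob clockwise from about 0.38 rad until its pointer was on the white line, and swung the guard shut.
- **Last checks:** The guard is shut, the gripper is clear with no force on it, and the other items look unmoved. The pointer measured about 92.2° against the box's y direction at 91.0°, which is about 1.2° apart and within my measuring noise.
- **Disagreements:** My first estimates of the hinge and the knob axis were 2–4 mm off. This showed up as side forces of up to about 30 N in total while the gripper held the bar or the knob, and I corrected the path as I went. No drop, grip slip or knocked sensor was seen, and no other check failed.

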